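# Load-check the ice shaver's pressure spring

## Task

Check the wide pressure spring of the ice shaver on the spring tester: stand it cup down in the nest of the carriage, push the carriage fully home under the ram, and press the ram's knob down until the pointer is level with the height mark (the ram stays where you leave it). Then read the load: slide the rider along the load scale until its tip is in line with the needle, and leave spring, ram and rider like that. Leave everything else on the counter where it is.

Things in the scene. Friction and masses are not known exactly. Their poses are not given: they have to be found in the camera images.
- tester: The grey spring tester, fixed to the counter. Origin: under the ram axis, on the counter. Its +y runs towards the end where the carriage comes out, +z is up, -x is the side of the load scale (roughly facing the robot). Bed 20 mm high, 105 mm wide in x, from y -115 to +220 mm. Column 40 x 40 mm at y -85 mm; head over the bed from y -105 to +30 mm, x +-25 mm, z 140 to 180 mm. The load scale is a 20 mm high shelf at x -52 to -122 mm, y -75 to +75 mm.
- spring: The wide spring to be checked: a solid steel seat cup, 44 mm diameter and 22 mm high, with a coil and a 38 mm round cap on it; 62 mm high in all when free, about 0.14 kg. Origin: centre of the cup's underside; z up through the spring. Grip it by the cup. It compresses along z by up to 28 mm and resists with some 3 to 7 N in the marked range. It starts standing on the tray.
- nest (a point): Centre of the floor of the carriage's nest: a square recess 54 x 54 mm inside, with a wall 6 mm high and 4 mm thick, its sides along the tester's x and y. Its floor is 30 mm above the counter and sinks by up to 4 mm as it is loaded (it stands on the load cell). Moves with the carriage.
- push_face (a point): Middle of the outer (+y) face of the carriage's black push tab (45 mm wide in x, 10 mm thick in y, 36 mm tall, its top 18 mm above this point, 85 mm outward of the nest centre). Push it towards the tester's -y.
- carriage (a joint): Travel of the carriage in m: 0 fully out, 0.12 fully home against the stop, where the nest is under the ram. It slides along the tester's -y with about 2 N of friction.
- knob_top (a point): Centre of the flat top of the ram's round black knob, 50 mm diameter and 14 mm thick, on the ram axis; about 241 mm above the counter with the ram up. The ram moves straight down up to 45 mm, stays where it is left (9 N of friction), and needs about 8 N without and up to 15 N with the spring to push down. If it goes too far it can be pulled up again by the knob's rim. With the ram up, its flat round foot (46 mm diameter) is about 100 mm above the counter, clear of the spring.
- ram: The sliding ram with knob, rod, foot and pointer as one. Origin: on the ram axis, 133 mm below the knob's top; z up.
- pointer (a point): Tip of the thin steel pointer arm on the ram's foot, 4 mm above the foot's underside, beside the column's +x face. It moves exactly with the knob.
- mark (a point): Tip of the height mark, a 3 mm thick steel tongue on a brass clip on the column's +x face, beside the pointer (6 mm from it in y). The pointer, 3 mm thick, must come level with it (same height).
- needle (a point): Tip of the load needle, a thin steel blade (2 mm) that moves with the load along the tester's -y over the ticked load scale; at no load it stands at y +45 mm; it also shows the spring's own weight. It keeps showing the load while the ram is left pressing. Do not push the needle itself.
- rider_tip (a point): Tip of the small steel blade on the rider, opposite the needle's tip (about 2 mm from it in x). In line means: same position along the tester's y.
- rider_top (a point): Centre of the top of the rider's black upright grip block, 14 x 14 mm, 42 mm tall, its top 63.5 mm above the counter. It has the same y as rider_tip. The rider slides along the tester's y over 90 mm (from y +45 mm to y -45 mm) with about 1.5 N of friction and stays where it is left; it starts at the no-load (+y) end.
- tray: Flat steel sheet 220 x 140 x 5 mm (fixed), on which both springs stand. Origin: centre of its underside, on the counter.
- thin_spring: A narrow spring, not to be used: 28 mm diameter, 47 mm high, standing on the tray. Origin: centre of its underside.
- jar: Glass jar, 72 mm diameter, 95 mm high, a bystander. Origin: centre of its underside.
- squeeze_bottle: White bottle, 60 mm diameter, 190 mm high, a bystander. Origin: centre of its underside.
- cup: Steel cup, 84 mm diameter, 70 mm high, a bystander. Origin: centre of its underside.
- spoon: Spoon lying flat, 150 mm long, a bystander. Origin: its middle, on the counter.
- driver: Screwdriver lying flat, 200 mm long, a bystander. Origin: its middle, on the counter.
- jar_lid: Flat metal jar lid, 72 mm diameter, 12 mm high, a bystander. Origin: centre of its underside.
- rider (a joint): Travel of the rider in m along the tester's -y: 0 at y +45 mm, 0.09 at y -45 mm.
There are look-alikes about, which are no part of the job. Leave any red look-alike of the spring alone.

How it is judged:
By the outcome, as a careful person would: the job done as asked, in the order asked, and still so for the second after the job is handed in, with the robot touching nothing.
It also fails if it takes over 72 s, if anything falls off the work surface, if the arm or the gripper's body presses on something with over 40 N, if the wrist force passes 120 N, or if a joint passes its speed limit or range.

## Robot

A 6-joint arm with a two-finger parallel gripper is mounted at the origin on the work surface. World frame = base frame: x ahead of the robot, y to its left, z up, the work surface at z = 0. Lengths are in mm, angles in rad, forces in N, time in s.
With the tool pointing down it reaches from about 325 to 850 mm from the base axis. Payload 4.4 kg.
Tool frame: the origin (TCP) lies at the very end of the fingers, on their centre line; the grasp point (between the pads) lies 19 mm behind it; z points along the fingers, x is the direction in which the jaws open and shut, and the axes are right-handed (so a half turn about z gives the same grasp; the last joint's range is limited). The gripper opens to 94 mm and grips with 3 to 60 N. Pads are 16 mm wide; open, the fingers measure 119 mm over their backs; the gripper's body (75 mm by 177 mm) begins 78 mm behind the grasp point.
Start: joints at [0.962, 0.207, 1.542, -0, 1.393, -0.15], TCP at [254.661, 515.534, 205.447] pointing down, gripper open.
Joint ranges: [-2.73, 2.73], [-0.86, 2.22], [0.23, 2.46], [-1.11, 4.25], [0.08, 2.63], [-2.82, 2.82]. Speed limits (rad/s): [2.79, 2.79, 3.14, 3.14, 3.14, 3.14].

## Interface

Orientations are given as a unit quaternion [w, x, y, z].
In Python, from bench import r gives the robot as it stands.
- The arm moves only by the tool play_rows, never from a script. Its argument "deltas" is a list of rows, each a list of 7 numbers: the shift along the tool's x, y, z in mm, then the turn, a rotation vector about the tool's x, y, z in degrees, then the closure, from -1 (fully open) to 1 (shut). In form: [[tx, ty, tz, rx, ry, rz, grip], ...]. A call has 1 to 10 rows; each row is the pose to reach, as a shift and turn from the pose commanded when the call began, along the tool's axes at that moment; what a row does not reach only later rows make up. A row lasts 1/8 s, in which the tool goes at most 62.5 mm and 10.7 degrees, less where a joint would pass 70% of its speed; a pose out of reach is approached as far as the arm can. A call with a gripper value outside its range is refused whole. The fingers move at their own pace and stop on an object; "newtons" is the grip in N (left out, the last holds). Time passes only in rows, so rows that repeat a pose let the fingers close. It gives the time, the measured TCP pose, the force and the opening at its end, in the units of the state.
- r.get_obs(): the state, without advancing time (a new reading comes with each control period).
- r.get_image(name): name is "side" or "top"; returns a dict with "color" (384x512x3 uint8, red, green, blue), "K" (3x3 intrinsics, pixels), "k1" (the pictures are not rectified: a ray, as slopes to the right and down, at radius r is drawn at 1 + k1 r^2 times it, then the intrinsics apply), "R" (3x3) and "t" (3): a world point X has camera coordinates R X + t. Camera axes: x right, y down, z forward; pixel columns grow to the right and rows downward; lengths in mm; the calibration is good to about 2 mm. A picture is of the moment at which its call begins. There is no depth.
- r.sign_off(): hands the job in, once; it reports no verdict.
Trained networks look in a picture, given as the dict that the camera call returned (one of the last four; its "shot" number tells which), for a name from the list of things; names that differ only in an ending like _2 or _b are one class to them, and where a whole thing is asked for, a point or a joint stands for the part that bears it (a point fixed in the world has none). Each returns a list of dicts, best first, with "p" (0 to 1); they miss things now and then, are a little off and sometimes report something else, mostly with a low value. They report only what shows in the picture. A call takes as long as a camera call. They do not tell look-alikes from the thing itself.
- r.boxes_of(label, picture): "location" ([x, y, z] in mm, in world coordinates, good to about 4 mm: the middle of the surface that is visible of it).
The state is a dict: "time_s": time; "joints": joint angles; "dq": joint speeds; "effort": joint torques, N m; "tcp_pos": TCP position; "tool_rot": TCP orientation; "force": force on the tool from outside, world axes, zero at the start; "ft_torque": the same for the moment, N m; "grip_width": finger opening in mm.
Only numpy, scipy, OpenCV 4.12 (cv2) and the standard library are available. Lean on these libraries where they do the work, as an engineer would, in place of code of your own. Each camera call takes 0.05 s, during which the arm holds its last target.

## Working session

There is one attempt and no reset: what is moved stays moved. The work goes in short steps, Python scripts to look and compute and a tool call to move; the robot and the scene stay as the last step left them, time stands still between calls to the robot, and variables do not carry over. Pictures are saved under pics/ and viewed, and the job is handed in when it is done.

Besides the shell and the picture viewer there is one more tool, called as name(argument=value, ...), one argument or row to a line, values as JSON. play_rows: Moves the arm, as the interface text tells. Its arguments: {"type":"object","properties":{"deltas":{"type":"array","items":{"type":"array","items":{"type":"number"}}},"newtons":{"type":"number"}},"required":["deltas"]}

```bash
ls; mkdir -p pics; cat > h.py <<'E'
import numpy as np, cv2, json
from bench import r
def snap(name,tag):
    im=r.get_image(name); cv2.imwrite(f'pics/{tag}.png',cv2.cvtColor(np.asarray(im['color']),cv2.COLOR_RGB2BGR)); return im
def proj(im,X):
    X=np.atleast_2d(X); c=(np.array(im['R'])@X.T).T+np.array(im['t']); s=c[:,:2]/c[:,2:]
    s=s*(1+im['k1']*(s**2).sum(1,keepdims=True)); K=np.array(im['K']); return s@K[:2,:2].T+K[:2,2]
def ray(im,uv):
    K=np.array(im['K']); s=np.linalg.solve(K[:2,:2],np.array(uv,float)-K[:2,2]); d=s.copy()
    for _ in range(30): d=s/(1+im['k1']*(d@d))
    R=np.array(im['R']); return -R.T@np.array(im['t']), R.T@np.array([d[0],d[1],1])
def atz(im,uv,z):
    o,d=ray(im,uv); return o+d*(z-o[2])/d[2]
def tri(a,ua,b,ub):
    o1,d1=ray(a,ua);o2,d2=ray(b,ub); A=np.stack([d1,-d2],1); s=np.linalg.lstsq(A,o2-o1,rcond=None)[0]
    p,q=o1+d1*s[0],o2+d2*s[1]; return (p+q)/2,np.linalg.norm(p-q)
E
python3 - <<'E'
from h import *
print(r.get_obs())
S=snap('side','s0');T=snap('top','t0')
for im in(S,T):
    R=np.array(im['R']); print(-R.T@np.array(im['t']),R.round(3).tolist(),np.array(im['K']).tolist(),im['k1'])
for n in ['tester','spring','nest','push_face','carriage','knob_top','ram','pointer','mark','needle','rider_tip','rider_top','tray','thin_spring','jar','squeeze_bottle','cup','spoon','driver','jar_lid']:
    for nm,im in(('S',S),('T',T)):
        try: print(n,nm,[(np.round(d['location']).tolist(),round(d['p'],2)) for d in r.boxes_of(n,im)[:4]])
        except Exception as e: print(n,nm,e)
print(r.get_obs()['time_s'])
E
```

```text
pics
{'time_s': 0.0, 'joints': array([ 9.61482534e-01,  2.07437285e-01,  1.54290829e+00,  1.35743223e-05,
        1.39346937e+00, -1.50488472e-01]), 'dq': array([-6.39817440e-05, -3.44253472e-06, -6.29763353e-04, -5.59948070e-04,
        1.56075211e-03,  1.12584228e-03]), 'effort': array([-1.94250519e-03, -3.70882237e+01, -2.81415761e+01,  6.96833851e-02,
        3.62109742e-02, -1.73309900e-04]), 'tcp_pos': array([254.21335706, 514.88277854, 204.30263703]), 'tool_rot': array([ 4.32180751e-04,  8.49380835e-01,  5.27779274e-01, -1.02367077e-03]), 'force': array([ 0.62552307, -0.12896596, -0.24101599]), 'ft_torque': array([-0.00229672, -0.02117499,  0.01721717]), 'grip_width': 93.84949344470093}
[ 244.80651867 1274.36181421 1049.72043405] [[-0.973, -0.229, 0.011], [-0.14, 0.557, -0.818], [0.181, -0.798, -0.574]] [[495.3497258706447, 0.0, 252.72550298499772], [0.0, 495.3497258706447, 200.79289951512334], [0.0, 0.0, 1.0]] 0.037649853910273666
[ 317.18191932   52.51586895 1309.5558035 ] [[-0.023, -1.0, 0.002], [-0.983, 0.022, -0.184], [0.184, -0.006, -0.983]] [[424.43348202118744, 0.0, 26
[... 1281 characters left out ...]
hin_spring S [([543.0, 320.0, 28.0], 0.55)]
thin_spring T [([543.0, 315.0, 54.0], 0.55), ([722.0, 163.0, 98.0], 0.21)]
jar S [([730.0, 187.0, 67.0], 0.64)]
jar T [([727.0, 163.0, 95.0], 0.62)]
squeeze_bottle S [([704.0, -279.0, 92.0], 0.61)]
squeeze_bottle T [([697.0, -287.0, 121.0], 0.58)]
cup S [([764.0, 2.0, 46.0], 0.91), ([543.0, -60.0, 208.0], 0.44)]
cup T [([780.0, -12.0, 26.0], 0.65)]
spoon S []
spoon T [([363.0, 121.0, 12.0], 0.76), ([537.0, 63.0, 29.0], 0.25), ([780.0, -12.0, 29.0], 0.19)]
driver S [([426.0, -411.0, 17.0], 0.61)]
driver T [([385.0, -426.0, 24.0], 0.96)]
jar_lid S [([682.0, 318.0, 15.0], 0.55), ([534.0, 72.0, 32.0], 0.23)]
jar_lid T [([686.0, 312.0, 10.0], 0.89)]
2.1
```

```bash
python3 - <<'E'
import cv2
for n in('s0','t0'):
    a=cv2.imread(f'pics/{n}.png'); cv2.imwrite(f'pics/{n}b.png',cv2.resize(a,(800,600),interpolation=cv2.INTER_CUBIC))
E
```

```text
(no output)
```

View pics/s0b.png

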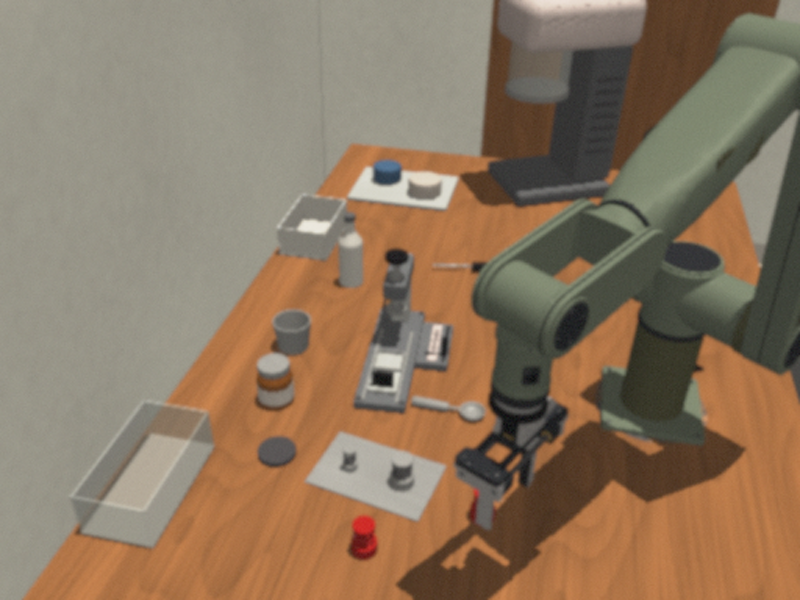

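View pics/t0b.png

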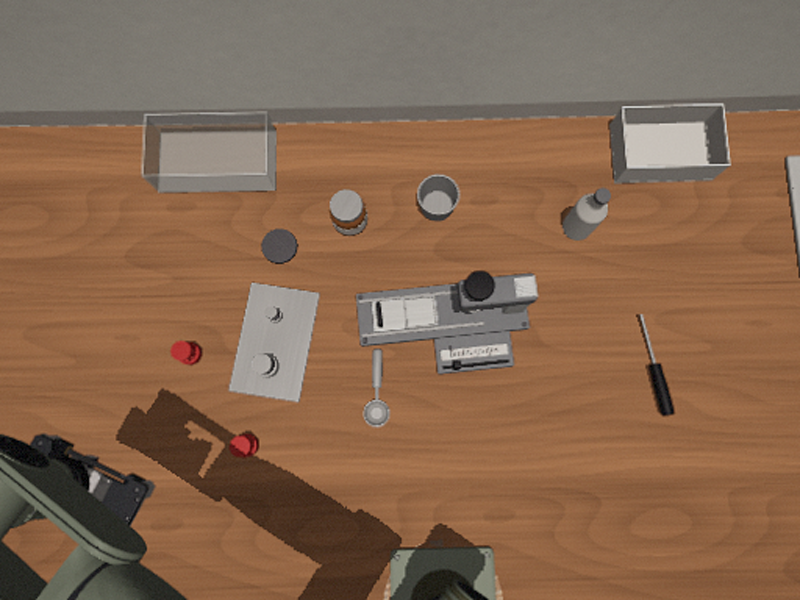

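```bash
python3 - <<'E'
import cv2
a=cv2.imread('pics/t0.png')[165:250,215:355]; cv2.imwrite('pics/t0c.png',cv2.resize(a,None,fx=5.7,fy=5.7,interpolation=cv2.INTER_CUBIC))
a=cv2.imread('pics/s0.png')[150:270,210:310]; cv2.imwrite('pics/s0c.png',cv2.resize(a,None,fx=5,fy=5,interpolation=cv2.INTER_CUBIC))
E
```

```text
(no output)
```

View pics/t0c.png

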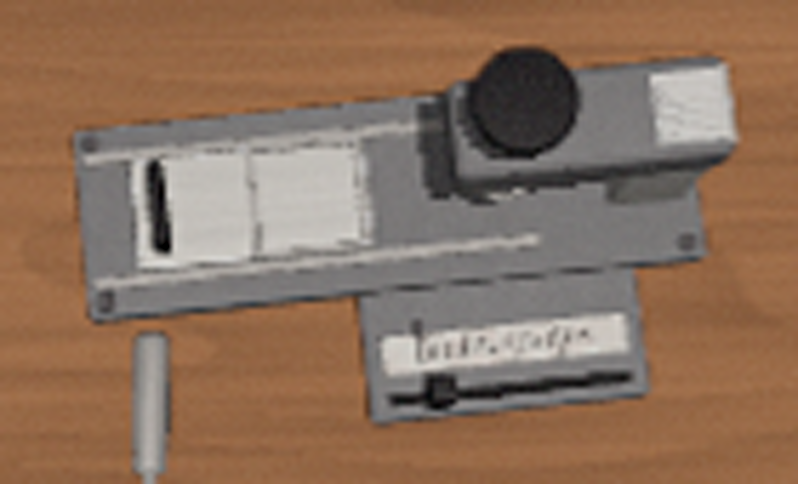

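View pics/s0c.png

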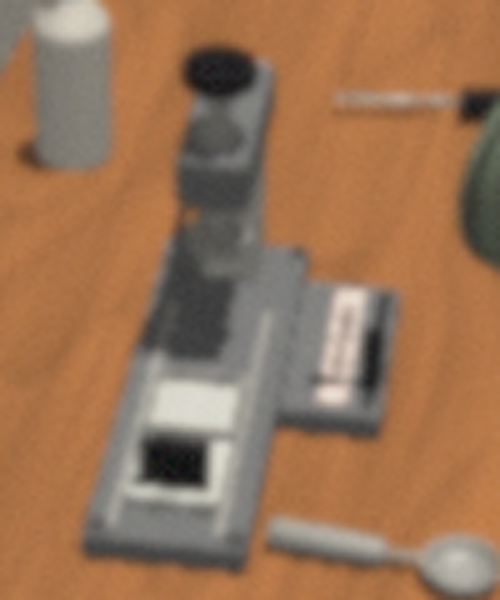

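```bash
cat > fit.py <<'E'
from h import *
from scipy.optimize import least_squares
S=r.get_image('side');T=r.get_image('top')
tc=lambda u,v:np.array([215+(u+.5)/5.7-.5,165+(v+.5)/5.7-.5]); sc=lambda u,v:np.array([210+(u+.5)/5-.5,150+(v+.5)/5-.5])
obsT=[((52.5,220,20),tc(75,133)),((-52.5,220,20),tc(95,318)),((-52.5,-115,20),tc(703,255)),((-122,75,20),tc(375,420)),((-122,-75,20),tc(648,389)),((0,0,241),tc(525,102)),((25,-105,180),tc(722,60))]
obsS=[((52.5,220,20),sc(85,543)),((-52.5,220,20),sc(243,555)),((-122,75,20),sc(380,425)),((-122,-75,20),sc(400,290)),((0,0,241),sc(220,72))]
def W(p,X):
    c,s=np.cos(p[2]),np.sin(p[2]); return np.array([p[0]+c*X[0]-s*X[1],p[1]+s*X[0]+c*X[1],X[2]])
def res(p,which='TS'):
    e=[]
    if 'T' in which: e+=[proj(T,W(p,X))[0]-u for X,u in obsT]
    if 'S' in which: e+=[proj(S,W(p,X))[0]-u for X,u in obsS]
    return np.concatenate(e)
for w in('T','S','TS'):
    q=least_squares(res,[540,-60,0],args=(w,),loss='soft_l1'); print(w,q.x.round(4),q.fun.reshape(-1,2).round(1).tolist())
p=q.x
# rider, needle, carriage in tester coords
def inv(P): c,s=np.cos(p[2]),np.sin(p[2]); d=P[:2]-p[:2]; return (c*d[0]+s*d[1],-s*d[0]+c*d[1])
print('nest',W(p,(0,120,30)),'push',W(p,(0,205,30)),'rider',W(p,(-105,45,63)))
print('rider top T', inv(atz(T,tc(440,388),63.5)), 'tab', inv(atz(T,tc(158,205),48)))
for uv in [(245,440),(408,445),(233,322),(262,366)]: pass
sp=np.array([265,362])*.64
print('cap', atz(T,sp,67))
E
python3 fit.py
```

```text
T [ 5.462197e+02 -6.866840e+01  8.110000e-02] [[-0.8, -0.5], [-1.3, 0.6], [0.9, 0.4], [-0.6, 0.5], [0.6, 0.8], [0.2, -0.9], [0.5, -1.6]]
S [ 5.473669e+02 -5.935800e+01  8.760000e-02] [[-0.9, -0.3], [1.0, 0.9], [0.3, -0.2], [0.0, 0.5], [-0.3, -1.9]]
TS [ 5.468969e+02 -6.721010e+01  8.040000e-02] [[-1.3, -0.7], [-1.8, 0.4], [0.4, 0.2], [-1.2, 0.3], [0.1, 0.6], [-0.3, -1.1], [-0.1, -1.8], [-0.6, -2.0], [1.2, -0.7], [0.6, -1.5], [0.6, -0.6], [0.4, -3.0]]
nest [537.25507593  52.40188533  30.        ] push [530.42544488 137.12706541  30.        ] rider [438.6207044  -30.79222957  63.        ]
rider top T (np.float64(-111.98616425788302), np.float64(38.525980220140994)) tab (np.float64(0.8295091030934625), np.float64(174.38438206915862))
cap [443.13300915 319.31024246  67.        ]
```

```bash
python3 - <<'E'
import cv2
a=cv2.imread('pics/t0.png')[175:265,140:215]; cv2.imwrite('pics/t0d.png',cv2.resize(a,None,fx=6,fy=6,interpolation=cv2.INTER_CUBIC))
a=cv2.imread('pics/s0.png')[270:340,190:290]; cv2.imwrite('pics/s0d.png',cv2.resize(a,None,fx=7,fy=7,interpolation=cv2.INTER_CUBIC))
E
```

```text
(no output)
```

View pics/t0d.png

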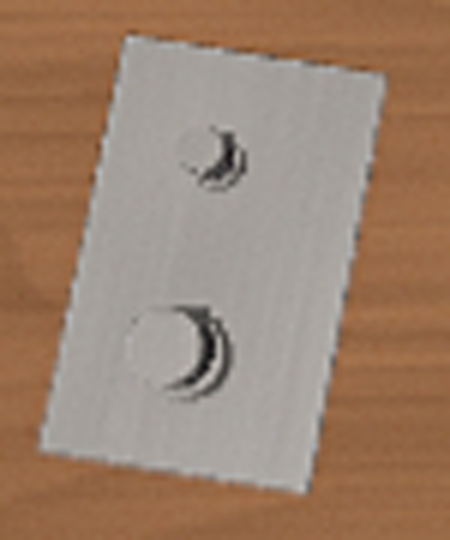

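View pics/s0d.png

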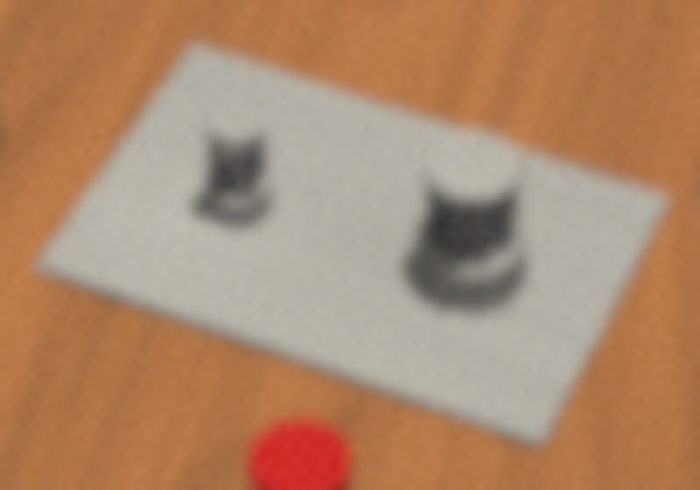

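```bash
cat >> fit.py <<'E'
print('---')
p=least_squares(res,[540,-60,0],args=('T',),loss='soft_l1').x
f=lambda u,v,z:np.round(inv(atz(T,tc(u,v),z)),1)
print('nest L/R wall',f(250,210,36),f(368,195,36),f(135,210,30),'tab',f(150,205,48),f(168,205,48))
print('needle',f(415,328,26),'rider',f(440,388,63.5),'rail',f(390,400,22),f(632,377,22),'scale',f(383,360,20),f(630,335,20),f(383,333,20))
print('bed',f(75,133,20),f(95,318,20),f(703,255,20),'shelf',f(375,420,20),f(648,389,20),f(358,296,20))
td=lambda u,v:np.array([140+(u+.5)/6-.5,175+(v+.5)/6-.5]); sd=lambda u,v:np.array([190+(u+.5)/7-.5,270+(v+.5)/7-.5])
A=[(128,37),(384,74),(307,492),(40,450)]; B=[(548,443),(38,265),(198,42),(667,197)]
wa=np.array([atz(T,td(*a),5) for a in A]); print(wa.round(1),np.linalg.norm(wa-np.roll(wa,1,0),axis=1))
B2=[(38,265),(198,42),(667,197),(548,443)]
wb=np.array([atz(S,sd(*a),5) for a in B2]); print(wb.round(1),np.linalg.norm(wb-np.roll(wb,1,0),axis=1))
print('cap T',atz(T,td(168,347),67),'S',atz(S,sd(475,165),67),'cup S bottom front', atz(S,sd(465,308),5))
E
python3 fit.py | sed -n '/---/,$p'
```

```text
---
nest L/R wall [ -3.9 127.6] [-2.4 64. ] [  3.5 188.8] tab [  2.2 180. ] [  1.2 170.5]
needle [-74.8  46.5] rider [-111.2   40. ] rail [-111.2   63.9] [-112.3  -65.6] scale [-89.4  65.1] [-89.7 -67.8] [-75.   63.4]
bed [ 50.8 217.7] [-51. 216.] [ -50.9 -112.5] shelf [-120.7   72.9] [-119.4  -73.5] [-53.8  74.5]
[[609.9 362.5   5. ]
 [587.2 229.1   5. ]
 [372.2 267.3   5. ]
 [396.8 402.1   5. ]] [216.80472384 135.33984409 218.31342619 137.0651436 ]
[[612.1 368.    5. ]
 [586.5 230.3   5. ]
 [374.  271.4   5. ]
 [395.5 407.2   5. ]] [220.12462178 140.0212416  216.37392975 137.53665618]
cap T [441.12617167 325.12719914  67.        ] S [442.03510298 332.19541241  67.        ] cup S bottom front [441.14751215 349.3743988    5.        ]
```

```bash
cat > mv.py <<'E'
# compute delta for target world xyz + tool-x yaw(deg); commanded pose kept in cmd.json
import sys,json,numpy as np
def calc(x,y,z,yaw):
    c=json.load(open('cmd.json')); a=np.radians(c[3]); d=np.array([x,y,z])-c[:3]
    tx=d[0]*np.cos(a)+d[1]*np.sin(a); ty=d[0]*np.sin(a)-d[1]*np.cos(a); rz=-(((yaw-c[3])+180)%360-180)
    return [round(v,1) for v in (tx,ty,-d[2],rz)]
def done(tx,ty,tz,rz):
    c=json.load(open('cmd.json')); a=np.radians(c[3])
    c=[c[0]+tx*np.cos(a)+ty*np.sin(a),c[1]+tx*np.sin(a)-ty*np.cos(a),c[2]-tz,c[3]-rz]
    json.dump(c,open('cmd.json','w')); print('cmd',np.round(c,2))
if __name__=='__main__':
    v=list(map(float,sys.argv[2:])); 
    if sys.argv[1]=='t': print(calc(*v))
    else: done(*v)
E
python3 - <<'E'
import json,numpy as np
w,x,y,z=[4.32e-4,.84938,.52778,-.00102]; print(np.degrees(2*np.arctan2(y,x)))
json.dump([254.661,515.534,205.447,float(np.degrees(2*np.arctan2(y,x)))],open('cmd.json','w'))
E
python3 mv.py t 441.5 327 95 94.6;python3 mv.py t 441.5 327 15 94.6
```

```text
63.71122863985211
[np.float64(-86.3), np.float64(251.0), np.float64(110.4), -30.9]
[np.float64(-86.3), np.float64(251.0), np.float64(190.4), -30.9]
```

play_rows(
  deltas=[
    [-86.3,251,110.4,0,0,-30.9,-1],
    [-86.3,251,110.4,0,0,-30.9,-1],
    [-86.3,251,110.4,0,0,-30.9,-1],
    [-86.3,251,110.4,0,0,-30.9,-1],
    [-86.3,251,110.4,0,0,-30.9,-1],
    [-86.3,251,110.4,0,0,-30.9,-1],
    [-86.3,251,110.4,0,0,-30.9,-1],
    [-86.3,251,110.4,0,0,-30.9,-1],
  ],
  newtons=5,
)

```text
time_s: 3.3
tcp_pos: [441.1, 328.3, 95.9]
tool_rot: [0.0, 0.677, 0.736, 0.001]
force: [-0.7, -0.1, 0.7]
grip_width: 94.0
```

```bash
python3 mv.py d -86.3 251 110.4 -30.9; python3 - <<'E'
from h import *
o=r.get_obs(); print(o['tcp_pos'],o['time_s'])
S=snap('side','s1');T=snap('top','t1')
for im,n in((S,'s1'),(T,'t1')):
    uv=proj(im,o['tcp_pos'])[0]; print(uv)
    a=cv2.imread(f'pics/{n}.png'); u,v=map(int,uv); 
    c=a[v-45:v+60,u-60:u+60]; cv2.imwrite(f'pics/{n}c.png',cv2.resize(c,None,fx=5,fy=5,interpolation=cv2.INTER_CUBIC)); print(u-60,v-45)
E
```

```text
cmd [441.48 326.99  95.05  94.61]
[441.13250199 328.30618589  95.87762805] 3.3
[258.24943045 284.55159441]
198 239
[164.24836435 231.48728899]
104 186
```

View pics/s1c.png

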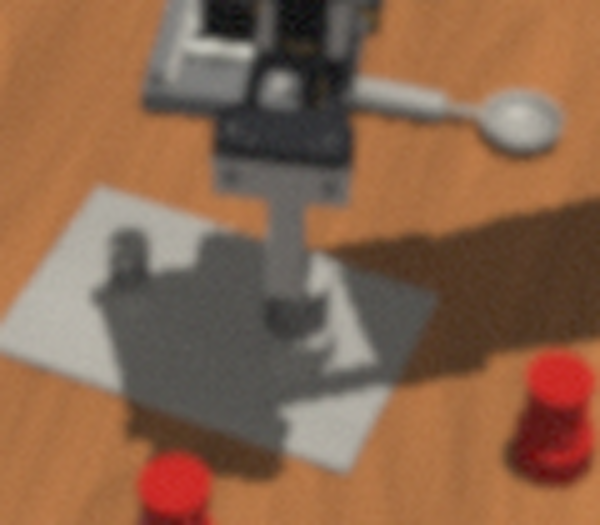

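View pics/t1c.png

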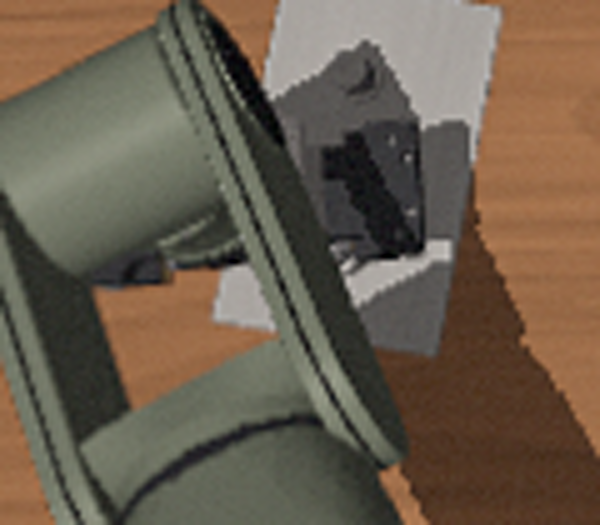

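play_rows(
  deltas=[
    [0,0,40,0,0,0,-1],
    [0,0,80,0,0,0,-1],
    [0,0,80,0,0,0,-1],
    [0,0,80,0,0,0,0.2],
    [0,0,80,0,0,0,0.2],
    [0,0,80,0,0,0,0.2],
    [0,0,80,0,0,0,0.2],
  ],
  newtons=5,
)

```text
time_s: 4.28
tcp_pos: [442.1, 327.3, 15.9]
tool_rot: [0.0, 0.678, 0.735, 0.001]
force: [-0.3, -0.2, 0.1]
grip_width: 57.4
```

```bash
python3 mv.py d 0 0 80 0
```

```text
cmd [441.48 326.99  15.05  94.61]
```

play_rows(
  deltas=[
    [0,0,0,0,0,0,0.2],
    [0,0,0,0,0,0,0.2],
    [0,0,0,0,0,0,0.2],
    [0,0,0,0,0,0,0.2],
  ],
  newtons=5,
)

```text
time_s: 4.78
tcp_pos: [441.7, 327.3, 15.3]
tool_rot: [-0.0, 0.678, 0.735, 0.0]
force: [-1.1, 1.1, 2.6]
grip_width: 43.8
```

play_rows(
  deltas=[
    [0,0,0,0,0,0,-0.5],
    [0,0,0,0,0,0,-0.5],
    [0,0,0,0,0,0,-0.5],
    [0,0,0,0,0,90,-0.5],
    [0,0,0,0,0,90,-0.5],
    [0,0,0,0,0,90,-0.5],
    [0,0,0,0,0,90,-0.5],
    [0,0,0,0,0,90,-0.5],
    [0,0,0,0,0,90,-0.5],
    [0,0,0,0,0,90,-0.5],
  ],
)

```text
time_s: 6.02
tcp_pos: [441.4, 326.8, 14.9]
tool_rot: [0.0, 0.986, 0.166, -0.0]
force: [0.2, -0.6, 0.2]
grip_width: 70.4
```

play_rows(
  deltas=[
    [0,0,0,0,0,0,-0.5],
    [0,0,0,0,0,0,-0.5],
    [0,0,0,0,0,0,-0.5],
  ],
)

```text
time_s: 6.4
tcp_pos: [441.4, 327.0, 15.0]
tool_rot: [0.0, 0.986, 0.169, -0.0]
force: [0.2, -0.9, -0.0]
grip_width: 70.2
```

play_rows(
  deltas=[
    [0,0,0,0,0,10,-0.5],
    [0,0,0,0,0,15,-0.5],
    [0,0,0,0,0,15,0.2],
    [0,0,0,0,0,15,0.2],
    [0,0,0,0,0,15,0.2],
    [0,0,0,0,0,15,0.2],
    [0,0,0,0,0,15,0.2],
    [0,0,0,0,0,15,0.2],
  ],
  newtons=15,
)

```text
time_s: 7.4
tcp_pos: [441.4, 327.0, 15.0]
tool_rot: [0.0, 0.999, 0.039, -0.0]
force: [-0.4, -0.0, -0.0]
grip_width: 43.9
```

```bash
python3 mv.py d 0 0 0 90; python3 - <<'E'
from h import *
o=r.get_obs(); q=o['tool_rot']; print(np.degrees(2*np.arctan2(q[2],q[1])),o['grip_width'],o['joints'])
E
```

```text
cmd [441.48 326.99  15.05   4.61]
4.420457958150815 43.880636507553554 [ 4.79963671e-01  3.86114218e-01  1.75067151e+00 -3.43338074e-05
  1.00491889e+00  4.02830535e-01]
```

```bash
cat > ov.py <<'E'
from h import *
S=r.get_image('side');T=r.get_image('top')
def W(p,X):
    c,s=np.cos(p[2]),np.sin(p[2]); X=np.atleast_2d(X); return np.stack([p[0]+c*X[:,0]-s*X[:,1],p[1]+s*X[:,0]+c*X[:,1],X[:,2]],1)
def ov(im,src,p,polys,box,f,out):
    a=cv2.imread(src); x0,y0,x1,y1=box; c=cv2.resize(a[y0:y1,x0:x1],None,fx=f,fy=f,interpolation=cv2.INTER_CUBIC)
    for X,col in polys:
        uv=proj(im,W(p,X)); uv=((uv-[x0,y0]+.5)*f-.5).round().astype(int); cv2.polylines(c,[uv.reshape(-1,1,2)],True,col,1)
    cv2.imwrite(out,c)
def rect(x0,x1,y0,y1,z): return [(x0,y0,z),(x1,y0,z),(x1,y1,z),(x0,y1,z)]
E
python3 - <<'E'
from ov import *
yn=95.5; p=(546.2,-68,.081)
P=[(rect(-52.5,52.5,-115,220,20),(0,255,0)),(rect(-122,-52,-75,75,20),(0,255,255)),(rect(-31,31,yn-31,yn+31,36),(0,0,255)),(rect(-27,27,yn-27,yn+27,36),(255,0,255)),(rect(-22.5,22.5,yn+75,yn+85,48),(255,0,0)),(rect(-25,25,-105,30,180),(0,255,0)),([(25*np.cos(t),25*np.sin(t),241) for t in np.linspace(0,6.2,30)],(0,255,255))]
ov(T,'pics/t0.png',p,P,(215,165,355,250),5.7,'pics/ovT.png')
ov(S,'pics/s0.png',p,P,(210,150,310,270),5,'pics/ovS.png')
E
```

```text
(no output)
```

View pics/ovT.png

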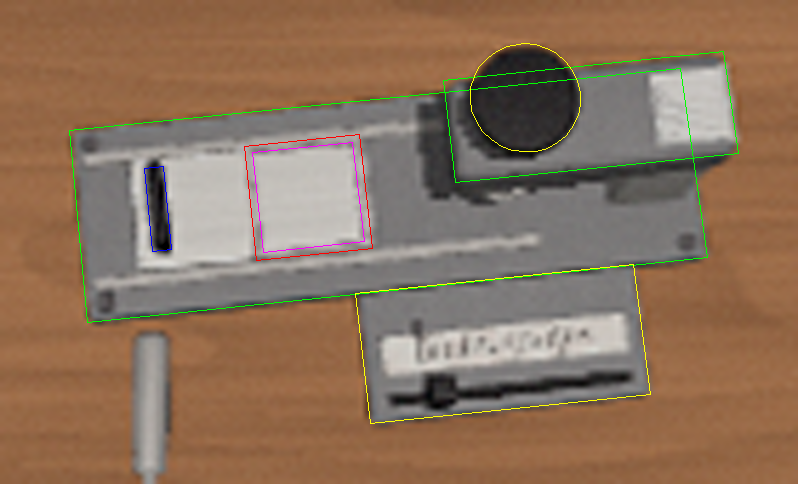

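View pics/ovS.png

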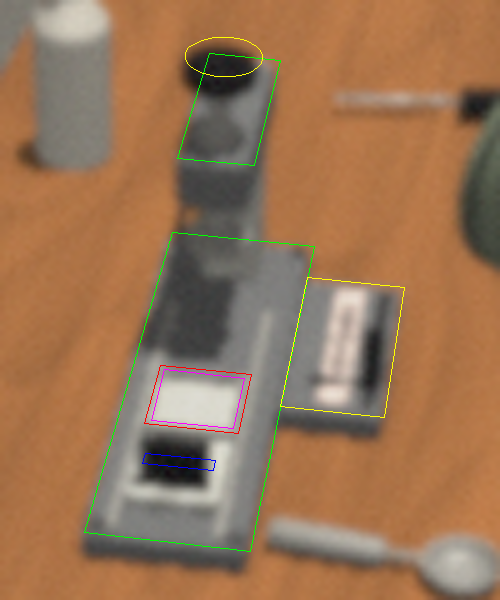

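```bash
python3 mv.py t 441.48 326.99 115 4.61; python3 mv.py t 538.5 27 115 4.6;python3 mv.py t 538.5 27 55 4.6
```

```text
[np.float64(0.0), np.float64(0.0), np.float64(-100.0), 0.0]
[np.float64(72.6), np.float64(306.8), np.float64(-100.0), 0.0]
[np.float64(72.6), np.float64(306.8), np.float64(-40.0), 0.0]
```

play_rows(
  deltas=[
    [0,0,-50,0,0,0,0.2],
    [0,0,-100,0,0,0,0.2],
    [72.6,306.8,-100,0,0,0,0.2],
    [72.6,306.8,-100,0,0,0,0.2],
    [72.6,306.8,-100,0,0,0,0.2],
    [72.6,306.8,-100,0,0,0,0.2],
    [72.6,306.8,-100,0,0,0,0.2],
    [72.6,306.8,-100,0,0,0,0.2],
    [72.6,306.8,-50,0,0,0,0.2],
    [72.6,306.8,-40,0,0,0,0.2],
  ],
)

```text
time_s: 8.75
tcp_pos: [533.3, 27.9, 51.5]
tool_rot: [-0.001, 0.999, 0.039, -0.004]
force: [-0.6, 0.8, -1.3]
grip_width: 43.6
```

```bash
python3 mv.py d 72.6 306.8 -40 0; python3 - <<'E'
from ov import *
o=r.get_obs(); q=o['tool_rot']; print(np.degrees(2*np.arctan2(q[2],q[1])),o['grip_width'],o['tcp_pos'],o['time_s'])
S=snap('side','s2');T=snap('top','t2')
yn=95.5; p=(546.2,-68,.081)
P=[(rect(-31,31,yn-31,yn+31,36),(0,0,255))]
ov(T,'pics/t2.png',p,[],(215,145,355,250),5.7,'pics/ovT2.png')
ov(S,'pics/s2.png',p,[],(210,150,310,270),5,'pics/ovS2.png')
E
```

```text
cmd [538.51  27.02  55.05   4.61]
4.482044777062548 43.59468621158414 [535.37180963  27.84344995  53.44839629] 8.85
```

View pics/ovT2.png

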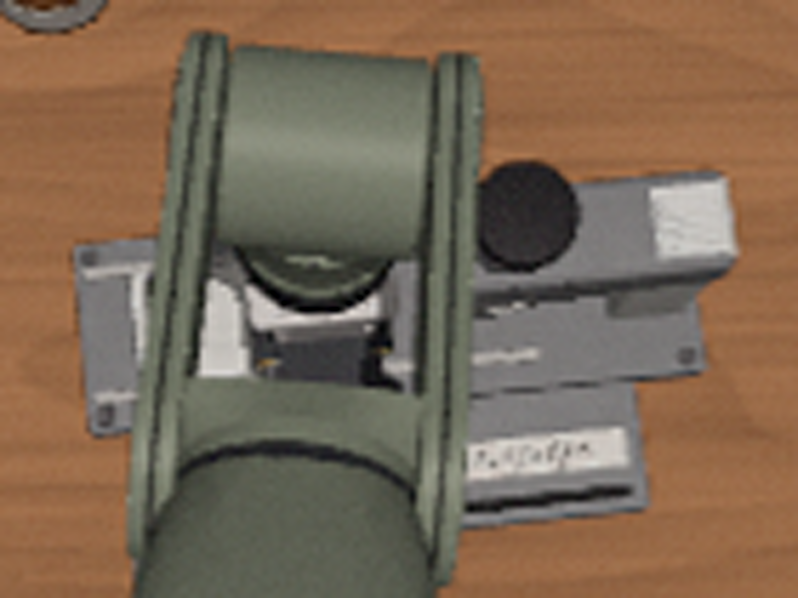

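View pics/ovS2.png

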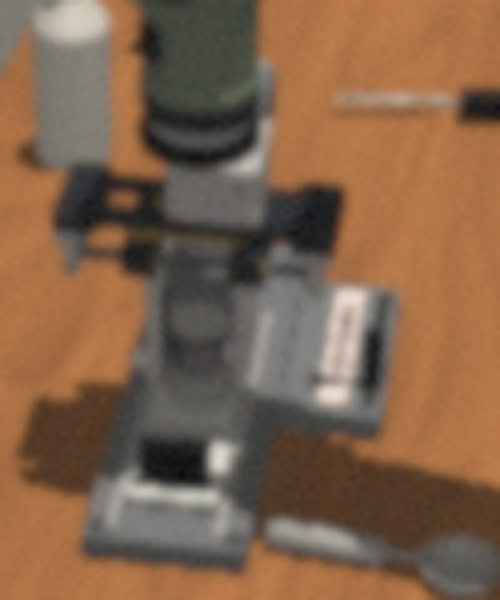

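play_rows(
  deltas=[
    [0,0,4,0,0,0,0.2],
    [0,0,8,0,0,0,0.2],
    [0,0,11,0,0,0,0.2],
    [0,0,13,0,0,0,0.2],
    [0,0,14,0,0,0,0.2],
    [0,0,14,0,0,0,0.2],
  ],
)

```text
time_s: 9.7
tcp_pos: [537.4, 26.7, 40.9]
tool_rot: [-0.0, 0.999, 0.038, -0.0]
force: [-0.2, -1.3, -1.2]
grip_width: 43.5
```

play_rows(
  deltas=[
    [0,0,1,0,0,0,0.2],
    [0,0,2,0,0,0,0.2],
    [0,0,2,0,0,0,0.2],
  ],
)

```text
time_s: 10.07
tcp_pos: [537.7, 26.6, 39.3]
tool_rot: [0.0, 0.999, 0.039, 0.0]
force: [-0.6, 0.2, 0.8]
grip_width: 44.0
```

```bash
python3 mv.py d 0 0 16 0; python3 -c "
from h import *
o=r.get_obs();print(o['tcp_pos'],o['force'])"
```

```text
cmd [538.51  27.02  39.05   4.61]
[537.70291386  26.64002371  39.30501002] [-0.56700874  0.24593968  0.79763401]
```

play_rows(
  deltas=[
    [0,0,0,0,0,0,-0.5],
    [0,0,0,0,0,0,-0.5],
    [0,0,0,0,0,0,-0.5],
    [0,0,-40,0,0,0,-0.5],
    [0,0,-90,0,0,0,-0.5],
    [0,150,-90,0,0,0,1],
    [0,-120,-90,0,0,0,1],
    [0,-120,-90,0,0,0,1],
  ],
)

```text
time_s: 11.08
tcp_pos: [533.8, 86.1, 129.5]
tool_rot: [-0.0, 0.999, 0.034, 0.001]
force: [0.9, 0.5, 0.4]
grip_width: 43.5
```

```bash
python3 - <<'E'
from ov import *
o=r.get_obs(); print(o['tcp_pos'],o['force'],o['grip_width'],o['time_s'])
S=snap('side','s3');T=snap('top','t3')
ov(T,'pics/t3.png',(0,0,0),[],(215,165,355,250),5.7,'pics/ovT3.png')
ov(S,'pics/s3.png',(0,0,0),[],(210,150,310,270),5,'pics/ovS3.png')
E
```

```text
[531.77207869  92.84287467 129.03055351] [-0.07656782  0.12995204  0.55501791] 35.52582119626774 11.175
```

View pics/ovT3.png

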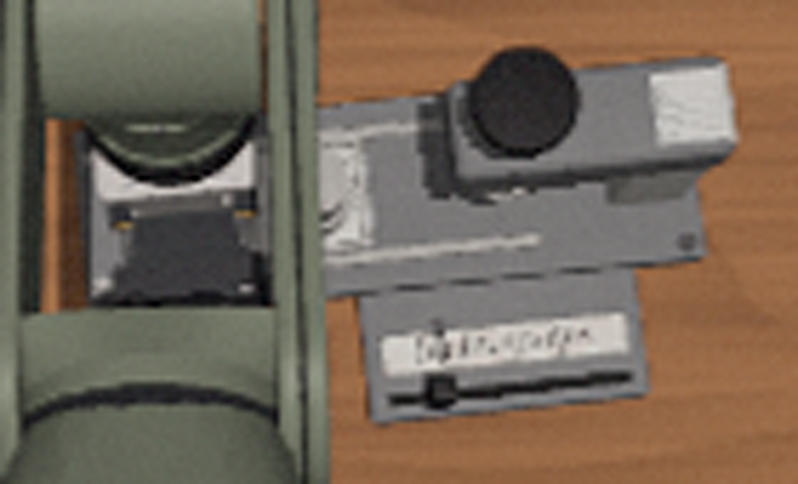

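View pics/ovS3.png

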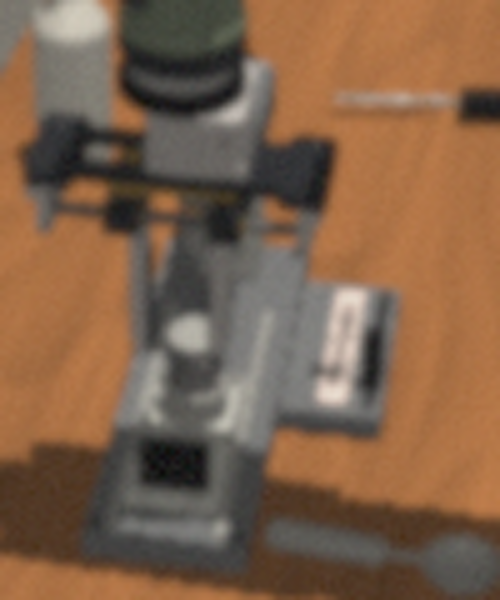

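play_rows(
  deltas=[
    [0,0,0,0,0,0,1],
    [0,0,0,0,0,0,1],
    [0,0,0,0,0,0,1],
  ],
)

```text
time_s: 11.65
tcp_pos: [532.8, 88.3, 129.0]
tool_rot: [0.0, 0.999, 0.038, 0.0]
force: [0.1, 1.2, -0.4]
grip_width: 0.6
```

```bash
echo '[533.5,88.8,129.05,4.61]'>cmd.json; python3 mv.py t 528.6 149.3 129 4.6; python3 mv.py t 528.6 149.3 32 4.6
```

```text
[np.float64(-0.0), np.float64(-60.7), np.float64(0.1), 0.0]
[np.float64(-0.0), np.float64(-60.7), np.float64(97.1), 0.0]
```

play_rows(
  deltas=[
    [0,-60.7,0,0,0,0,1],
    [0,-60.7,0,0,0,0,1],
    [0,-60.7,50,0,0,0,1],
    [0,-60.7,97,0,0,0,1],
    [0,-60.7,97,0,0,0,1],
  ],
)

```text
time_s: 12.28
tcp_pos: [523.7, 148.1, 28.1]
tool_rot: [0.001, 0.999, 0.038, -0.005]
force: [-0.0, 0.4, 0.1]
grip_width: 0.5
```

play_rows(
  deltas=[
    [0,12,0,0,0,0,1],
    [0,22,0,0,0,0,1],
    [0,30,0,0,0,0,1],
    [0,38,0,0,0,0,1],
    [0,46,0,0,0,0,1],
    [0,54,0,0,0,0,1],
    [0,62,0,0,0,0,1],
    [0,72,0,0,0,0,1],
    [0,80,0,0,0,0,1],
    [0,88,0,0,0,0,1],
  ],
)

```text
time_s: 13.52
tcp_pos: [534.6, 61.2, 31.9]
tool_rot: [-0.0, 0.999, 0.038, -0.0]
force: [2.2, 2.9, 1.8]
grip_width: 0.9
```

```bash
python3 mv.py d 0 -60.7 97 0;  python3 mv.py d 0 88 0 0; python3 - <<'E'
from ov import *
o=r.get_obs(); print(o['tcp_pos'],o['force'],o['grip_width'],o['time_s'])
S=snap('side','s4');T=snap('top','t4')
ov(T,'pics/t4.png',(0,0,0),[],(215,165,355,250),5.7,'pics/ovT4.png')
ov(S,'pics/s4.png',(0,0,0),[],(210,150,310,270),5,'pics/ovS4.png')
E
```

```text
cmd [528.62 149.3   32.05   4.61]
cmd [535.69  61.59  32.05   4.61]
[534.24610005  60.39773402  31.70302286] [-0.21362639 -0.91249915 -0.13356911] 0.3730231626660462 13.625
```

View pics/ovS4.png

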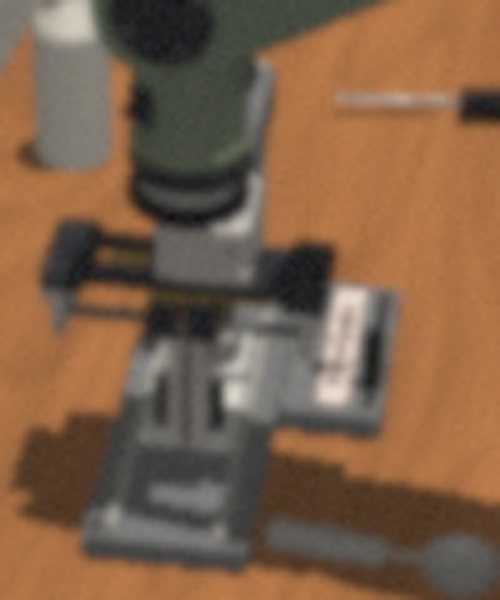

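play_rows(
  deltas=[
    [0,6,0,0,0,0,1],
    [0,12,0,0,0,0,1],
    [0,18,0,0,0,0,1],
    [0,23,0,0,0,0,1],
    [0,27,0,0,0,0,1],
    [0,30,0,0,0,0,1],
    [0,32,0,0,0,0,1],
  ],
)

```text
time_s: 14.6
tcp_pos: [537.2, 29.7, 32.0]
tool_rot: [0.0, 0.999, 0.038, -0.0]
force: [-1.6, 2.3, -0.5]
grip_width: 0.9
```

play_rows(
  deltas=[
    [0,1,0,0,0,0,1],
    [0,2,0,0,0,0,1],
    [0,3,0,0,0,0,1],
  ],
)

```text
time_s: 14.98
tcp_pos: [537.5, 26.9, 32.1]
tool_rot: [0.0, 0.999, 0.039, 0.0]
force: [-1.5, 2.1, -0.7]
grip_width: 0.4
```

play_rows(
  deltas=[
    [0,1,0,0,0,0,1],
    [0,2,0,0,0,0,1],
  ],
)

```text
time_s: 15.22
tcp_pos: [537.5, 26.5, 32.0]
tool_rot: [-0.002, 0.999, 0.038, 0.0]
force: [-1.1, 8.3, -1.1]
grip_width: 0.4
```

play_rows(
  deltas=[
    [0,1,0,0,0,0,1],
    [0,1.5,0,0,0,0,1],
    [0,1.5,0,0,0,0,1],
  ],
)

```text
time_s: 15.6
tcp_pos: [537.5, 26.5, 32.0]
tool_rot: [-0.003, 0.999, 0.038, 0.0]
force: [-1.5, 11.5, -0.5]
grip_width: 0.5
```

play_rows(
  deltas=[
    [0,-20,0,0,0,0,1],
    [0,-60,-20,0,0,0,1],
    [0,-100,-80,0,0,0,1],
    [-60,-150,-130,0,0,0,1],
    [-120,-200,-180,0,0,0,1],
    [-150,-250,-230,0,0,0,1],
    [-150,-250,-230,0,0,0,1],
    [-150,-250,-230,0,0,0,1],
    [-150,-250,-230,0,0,0,1],
  ],
)

```text
time_s: 16.73
tcp_pos: [369.6, 261.5, 262.9]
tool_rot: [0.0, 0.999, 0.039, 0.002]
force: [-0.4, -1.0, -0.5]
grip_width: 0.6
```

```bash
python3 - <<'E'
from ov import *
o=r.get_obs(); print(o['tcp_pos'],o['force'],o['grip_width'],o['time_s'])
acc=[]
for i in range(6):
    im=r.get_image('side'); acc.append(np.asarray(im['color']).astype(float))
a=np.mean(acc,0); np.save('sm5.npy',a); print(np.std(acc,0).mean())
b=cv2.cvtColor(a.clip(0,255).astype(np.uint8),cv2.COLOR_RGB2BGR); cv2.imwrite('pics/s5.png',b)
cv2.imwrite('pics/s5c.png',cv2.resize(b[155:220,235:285],None,fx=9,fy=9,interpolation=cv2.INTER_CUBIC))
T=snap('top','t5'); ov(T,'pics/t5.png',(0,0,0),[],(215,165,355,250),5.7,'pics/ovT5.png')
for n in('mark','pointer','ram','knob_top','needle','rider_tip'):
    print(n,[(np.round(d['location']).tolist(),round(d['p'],2)) for d in r.boxes_of(n,im)[:3]])
E
```

```text
[369.19261281 260.12107374 260.6534414 ] [ 0.08288432 -0.3416356  -0.17237576] 0.3984174621262133 16.825
1.4255329085487967
mark [([546.0, -61.0, 204.0], 0.15)]
pointer [([546.0, -61.0, 211.0], 0.71)]
ram [([547.0, -61.0, 208.0], 0.66)]
knob_top [([546.0, -57.0, 208.0], 0.77), ([763.0, 2.0, 45.0], 0.41), ([363.0, -421.0, 19.0], 0.29)]
needle []
rider_tip [([431.0, -32.0, 44.0], 0.63)]
```

View pics/s5c.png

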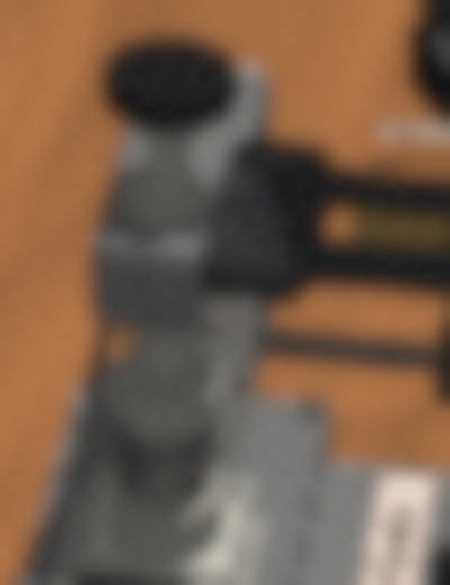

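View pics/ovT5.png

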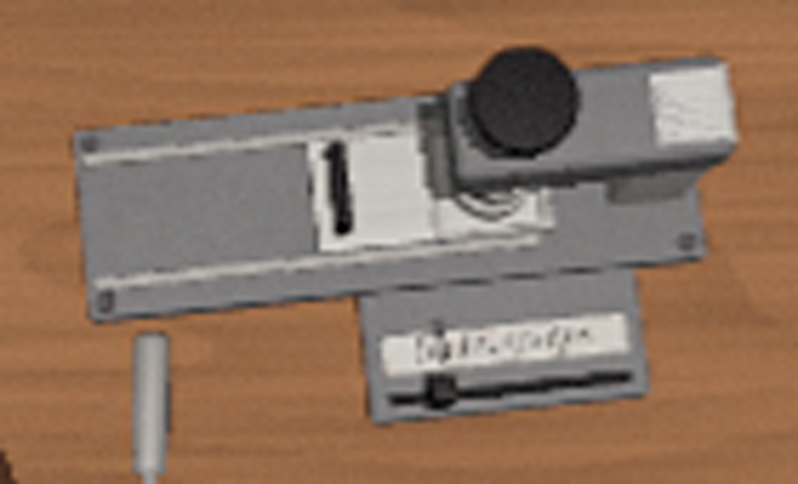

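```bash
python3 - <<'E'
from ov import *
p=(546.2,-66.3,.081)
# knob top in T
print('knob T',atz(T,[215+525.5/5.7-.5,165+102.5/5.7-.5],241))
P=[(rect(-25,25,-105,30,180),(0,255,0)),(rect(-25,25,-105,30,140),(0,200,0)),([(25*np.cos(t),25*np.sin(t),241) for t in np.linspace(0,6.2,30)],(0,255,255)),([(23*np.cos(t),23*np.sin(t),100) for t in np.linspace(0,6.2,30)],(0,0,255)),([(20,-65,20),(20,-65,140),(20,-105,140),(20,-105,20)],(255,0,0)),
(rect(-52.5,52.5,-115,220,20),(255,255,0))]
a=np.load('sm5.npy'); b=a+1.2*(a-cv2.GaussianBlur(a,(0,0),1.5)); cv2.imwrite('pics/s5s.png',cv2.cvtColor(b.clip(0,255).astype(np.uint8),cv2.COLOR_RGB2BGR))
S0=dict(S)
import h
K=np.array(S['K']).copy(); K[1,2]+=1.9; S['K']=K
ov(S,'pics/s5s.png',p,P,(235,155,285,215),10,'pics/ovS5.png')
ov(S,'pics/s5s.png',p,[],(235,155,285,215),10,'pics/ovS5n.png')
for z in(70,80,90,100,104,110,120): print(z,(proj(S,W(p,[(26,-70,z),(22,-75,z),(30,-60,z)]))).round(1).tolist())
E
```

```text
knob T [543.97679271 -67.93111875 241.        ]
70 [[249.2, 194.4], [250.5, 193.7], [247.6, 195.8]]
80 [[249.2, 192.0], [250.5, 191.3], [247.6, 193.5]]
90 [[249.2, 189.6], [250.6, 189.0], [247.6, 191.1]]
100 [[249.2, 187.2], [250.6, 186.6], [247.6, 188.7]]
104 [[249.2, 186.3], [250.6, 185.6], [247.7, 187.7]]
110 [[249.2, 184.8], [250.6, 184.2], [247.7, 186.3]]
120 [[249.3, 182.4], [250.6, 181.8], [247.7, 183.9]]
```

View pics/ovS5.png

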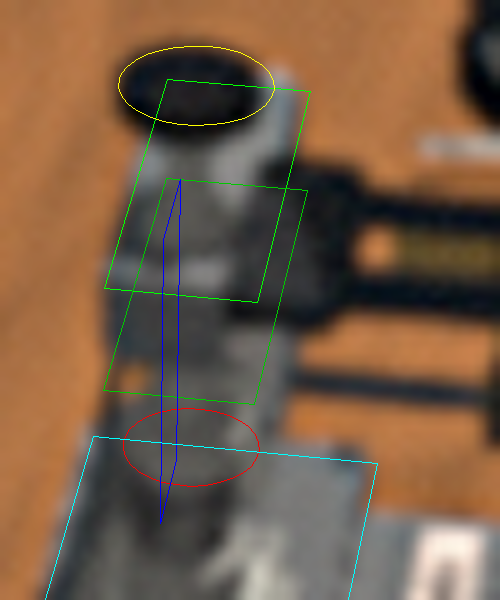

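View pics/ovS5n.png

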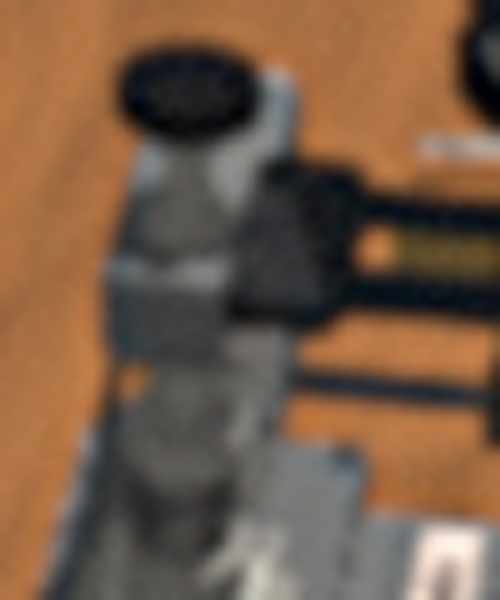

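```bash
python3 mv.py d 0 38.5 0 0; python3 mv.py d -150 -250 -230 0; python3 mv.py t 545 -66.5 275 4.61; python3 -c "
from h import *
print(r.get_obs()['tcp_pos'])"
```

```text
cmd [538.79  23.21  32.05   4.61]
cmd [369.18 260.35 262.05   4.61]
[np.float64(149.0), np.float64(339.9), np.float64(-12.9), -0.0]
[368.95301948 261.13463689 262.09301499]
```

play_rows(
  deltas=[
    [149,340,-13,0,0,0,1],
    [149,340,-13,0,0,0,1],
    [149,340,-13,0,0,0,1],
    [149,340,-13,0,0,0,1],
    [149,340,-13,0,0,0,1],
    [149,340,-13,0,0,0,1],
    [149,340,-13,0,0,0,1],
    [149,340,-13,0,0,0,1],
    [149,340,-13,0,0,0,1],
  ],
)

```text
time_s: 18.7
tcp_pos: [543.1, -64.9, 275.1]
tool_rot: [-0.0, 0.999, 0.039, -0.0]
force: [-0.0, -0.5, 0.2]
grip_width: 0.6
```

```bash
python3 mv.py d 149 340 -13 0; cat > avg.py <<'E'
import sys
from h import *
tag,n=sys.argv[1],int(sys.argv[2])
o=r.get_obs(); print(o['tcp_pos'],o['force'],o['time_s'])
a=np.mean([np.asarray(r.get_image('side')['color']).astype(float) for _ in range(n)],0); np.save(tag+'.npy',a)
x0,y0,x1,y1=240,170,285,206; f=16
c=a[y0:y1,x0:x1]; c=cv2.resize(c,None,fx=f,fy=f,interpolation=cv2.INTER_CUBIC); c=((c-20)*1.5).clip(0,255).astype(np.uint8)
for u in range(x0,x1,5): cv2.putText(c,str(u),(int((u-x0+.5)*f),10),0,.35,(255,255,255))
for v in range(y0,y1,5): cv2.putText(c,str(v),(0,int((v-y0+.5)*f)),0,.35,(255,255,255))
cv2.imwrite(f'pics/{tag}.png',cv2.cvtColor(c,cv2.COLOR_RGB2BGR))
E
python3 avg.py m6 10
```

```text
cmd [545.03 -66.58 275.05   4.61]
[543.09730947 -64.8937132  275.10253868] [-0.03286917 -0.49595629  0.22297689] 18.7
```

View pics/m6.png

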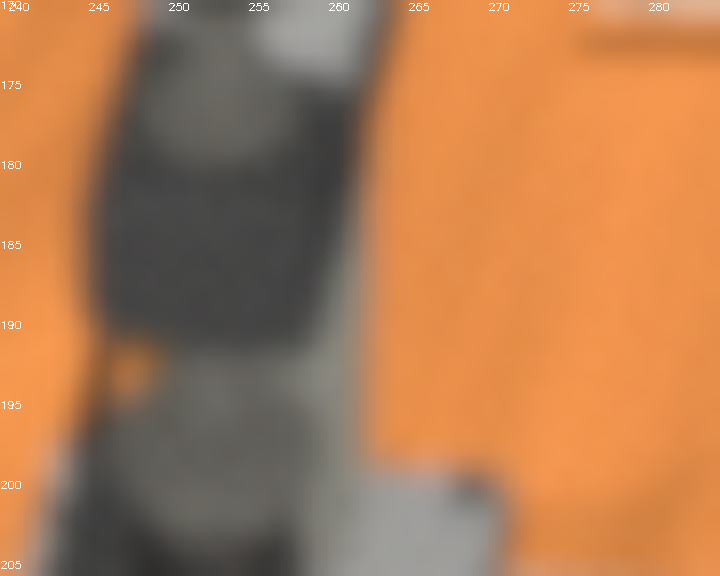

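play_rows(
  deltas=[
    [0,0,15,0,0,0,1],
    [0,0,28,0,0,0,1],
    [0,0,32,0,0,0,1],
    [0,0,35,0,0,0,1],
    [0,0,37,0,0,0,1],
    [0,0,37,0,0,0,1],
  ],
)

```text
time_s: 19.95
tcp_pos: [543.8, -66.5, 238.3]
tool_rot: [0.0, 0.999, 0.038, 0.0]
force: [-0.5, 0.0, 0.3]
grip_width: 0.1
```

```bash
python3 mv.py d 0 0 37 0;  python3 avg.py m7 4; python3 avg.py m7 1
```

```text
cmd [545.03 -66.58 238.05   4.61]
[543.83303104 -66.45716575 238.27275183] [-0.54925427  0.02745763  0.29087361] 19.95
[543.83354316 -66.44412263 238.35028913] [-0.36696088 -0.45885654  0.53210932] 20.15
```

play_rows(
  deltas=[
    [0,0,1,0,0,0,1],
    [0,0,2,0,0,0,1],
    [0,0,3,0,0,0,1],
  ],
)

```text
time_s: 20.58
tcp_pos: [543.9, -66.5, 236.9]
tool_rot: [0.0, 0.999, 0.039, 0.001]
force: [-2.5, 1.0, 6.7]
grip_width: 0.1
```

play_rows(
  deltas=[
    [0,0,1,0,0,0,1],
    [0,0,2,0,0,0,1],
    [0,0,3,0,0,0,1],
  ],
)

```text
time_s: 20.95
tcp_pos: [543.9, -66.5, 233.9]
tool_rot: [0.0, 0.999, 0.039, 0.001]
force: [-3.4, 0.1, 7.2]
grip_width: 0.5
```

play_rows(
  deltas=[
    [0,0,2,0,0,0,1],
    [0,0,4,0,0,0,1],
    [0,0,6,0,0,0,1],
    [0,0,8,0,0,0,1],
    [0,0,8,0,0,0,1],
  ],
)

```text
time_s: 21.58
tcp_pos: [543.9, -66.5, 225.9]
tool_rot: [0.0, 0.999, 0.039, 0.001]
force: [-1.9, 0.0, 7.2]
grip_width: 0.5
```

```bash
python3 mv.py d 0 0 14 0;  python3 avg.py m8 8; python3 - <<'E'
import numpy as np,cv2
a,b=np.load('m6.npy'),np.load('m8.npy')
d=(b-a)[165:230,235:285]; c=cv2.resize(d*3+128,None,fx=9,fy=9,interpolation=cv2.INTER_CUBIC).clip(0,255).astype(np.uint8)
cv2.imwrite('pics/d8.png',cv2.cvtColor(c,cv2.COLOR_RGB2BGR))
E
```

```text
cmd [545.03 -66.58 224.05   4.61]
[543.93370368 -66.49419283 225.93757702] [-1.91376595e+00  5.79132710e-03  7.17019739e+00] 21.575
```

View pics/m8.png

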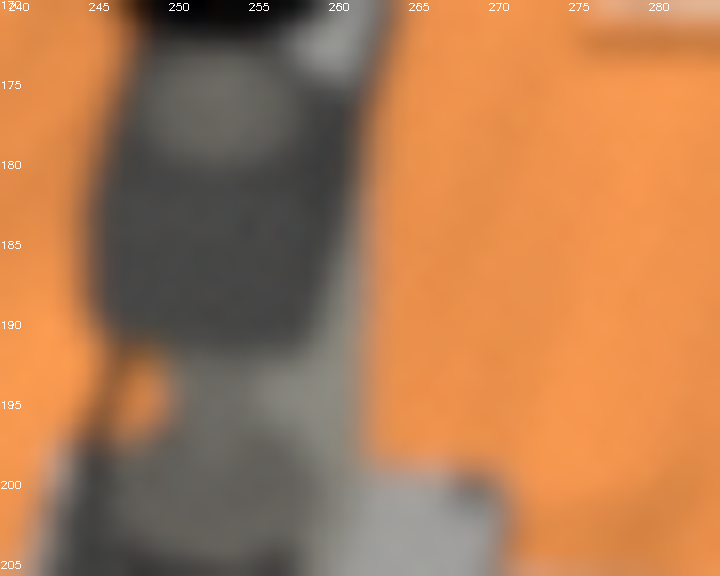

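View pics/d8.png

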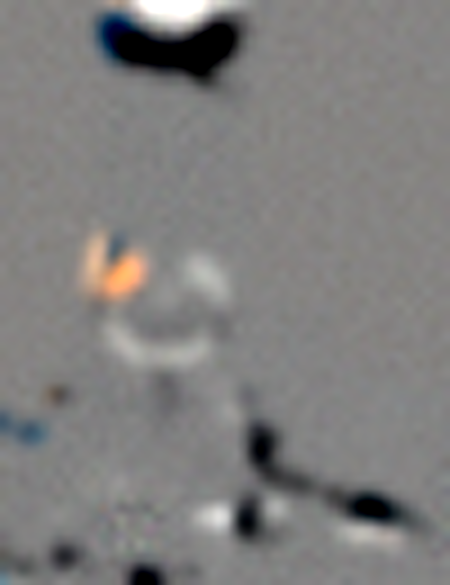

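```bash
python3 - <<'E'
import numpy as np
from ov import *
for t in('m6','m8'):
    a=np.load(t+'.npy')
    print(t)
    for v in range(189,200): print(v,[tuple(a[v,u].astype(int).tolist()) for u in range(243,252)])
p=(546.2,-66.3,.081)
for X in [(20,-65,60),(20,-65,80),(20,-105,60),(25,30,140),(-25,30,140),(25,-105,140),(25,30,180),(52.5,-115,20),(20,-105,40),(25,-105,180)]: print(X,proj(S,W(p,X)).round(1).tolist())
E
```

```text
m6
189 [(180, 119, 72), (163, 109, 70), (125, 89, 66), (89, 74, 66), (71, 67, 65), (67, 66, 65), (67, 66, 65), (66, 66, 65), (66, 66, 66)]
190 [(182, 120, 73), (170, 113, 71), (138, 96, 66), (100, 78, 65), (81, 70, 64), (77, 70, 64), (73, 69, 65), (70, 68, 65), (68, 67, 66)]
191 [(183, 121, 73), (173, 115, 71), (145, 99, 66), (110, 81, 61), (101, 78, 62), (99, 78, 61), (89, 74, 62), (79, 72, 65), (73, 71, 68)]
192 [(182, 120, 71), (172, 115, 70), (142, 96, 62), (114, 81, 58), (120, 86, 61), (122, 89, 63), (106, 83, 62), (90, 80, 69), (82, 78, 74)]
193 [(181, 120, 72), (167, 111, 68), (134, 92, 60), (114, 81, 57), (129, 91, 64), (127, 93, 67), (109, 87, 68), (93, 84, 75), (88, 85, 80)]
194 [(179, 118, 71), (159, 106, 66), (124, 86, 59), (106, 78, 59), (117, 88, 67), (115, 91, 73), (99, 86, 74), (88, 84, 77), (86, 85, 80)]
195 [(175, 116, 71), (150, 101, 64), (112, 80, 58), (93, 74, 61), (98, 82, 70), (97, 84, 76), (88, 83, 76), (85, 82, 78), (86, 85, 80)]
196 [(167, 113, 72), (137, 97, 68), (98, 74, 60), (80, 70, 62), (84, 78, 72), (85, 82, 76), (84, 82, 78), (82, 81, 77), (86, 84, 81
[... 1559 characters left out ...]
 98, 77), (100, 77, 64), (94, 74, 62), (113, 88, 71), (114, 92, 75), (104, 88, 77), (90, 83, 77), (88, 85, 80)]
198 [(149, 116, 95), (113, 95, 84), (80, 71, 66), (77, 69, 64), (91, 80, 72), (94, 86, 78), (90, 84, 78), (86, 83, 80), (86, 84, 81)]
199 [(140, 115, 100), (104, 94, 88), (72, 69, 67), (68, 66, 64), (81, 78, 74), (85, 82, 78), (84, 82, 78), (85, 83, 80), (86, 85, 81)]
(20, -65, 60) [[250.6, 195.7]]
(20, -65, 80) [[250.7, 191.0]]
(20, -105, 60) [[252.3, 189.5]]
(25, 30, 140) [[244.9, 191.7]]
(-25, 30, 140) [[260.0, 193.1]]
(25, -105, 140) [[251.1, 170.4]]
(25, 30, 180) [[244.9, 181.4]]
(52.5, -115, 20) [[243.8, 196.3]]
(20, -105, 40) [[252.3, 194.1]]
(25, -105, 180) [[251.2, 160.5]]
```

play_rows(
  deltas=[
    [0,0,2,0,0,0,1],
    [0,0,4,0,0,0,1],
    [0,0,6,0,0,0,1],
    [0,0,6,0,0,0,1],
  ],
)

```text
time_s: 22.58
tcp_pos: [543.9, -66.5, 220.3]
tool_rot: [0.0, 0.999, 0.039, 0.001]
force: [-3.6, 0.2, 8.6]
grip_width: 0.3
```

```bash
python3 mv.py d 0 0 6 0;  python3 avg.py m9 8
```

```text
cmd [545.03 -66.58 218.05   4.61]
[543.9209412  -66.45843842 220.28461328] [-3.55943005  0.16019972  8.63646522] 22.575
```

View pics/m9.png

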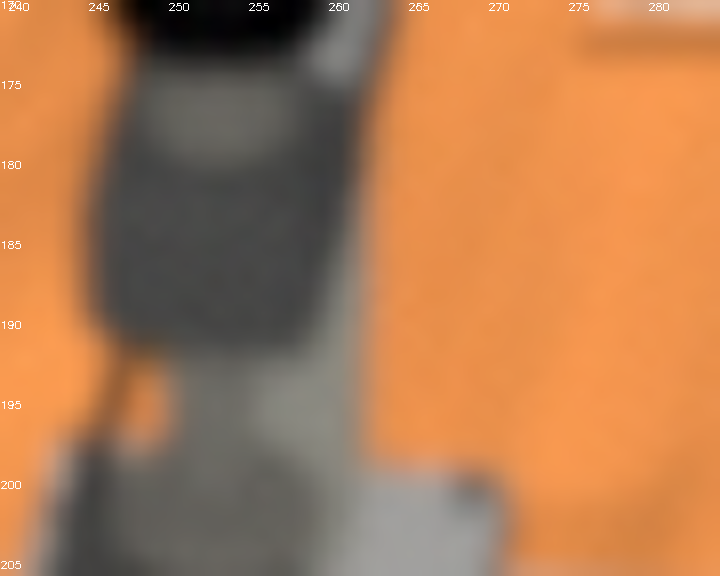

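play_rows(
  deltas=[
    [0,0,2,0,0,0,1],
    [0,0,4,0,0,0,1],
    [0,0,5,0,0,0,1],
    [0,0,5,0,0,0,1],
  ],
)

```text
time_s: 23.48
tcp_pos: [543.9, -66.5, 215.7]
tool_rot: [0.0, 0.999, 0.039, 0.001]
force: [-3.8, 1.0, 10.3]
grip_width: 0.8
```

```bash
python3 mv.py d 0 0 5 0;  python3 avg.py m10 8
```

```text
cmd [545.03 -66.58 213.05   4.61]
[543.94707238 -66.47464127 215.69608615] [-3.77966012  1.00425238 10.32117308] 23.475
```

View pics/m10.png

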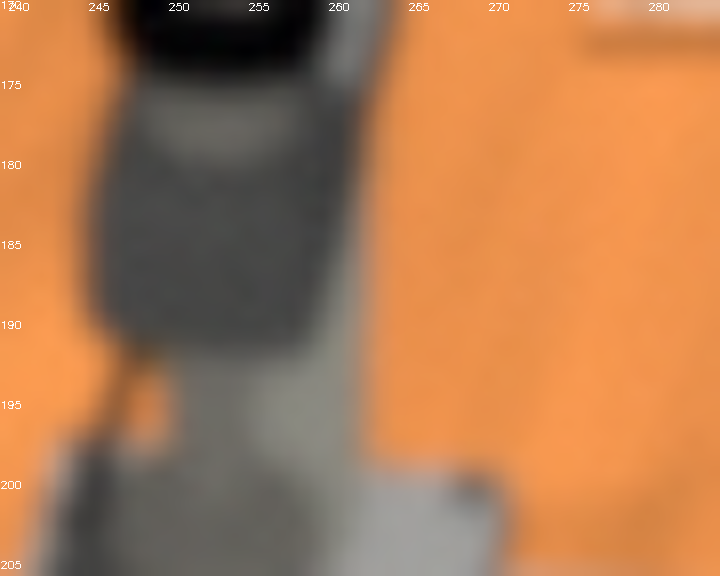

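```bash
cat > cmpr.py <<'E'
import numpy as np,cv2,sys
ts=sys.argv[1:]
tiles=[]
for t in ts:
    a=np.load(t+'.npy')[186:203,241:256]
    c=cv2.resize(a,None,fx=17,fy=17,interpolation=cv2.INTER_LANCZOS4); tiles.append(((c-40)*1.9).clip(0,255))
im=np.hstack(tiles[:3]); 
if len(tiles)>3: im=np.vstack([im,np.hstack((tiles[3:]+[tiles[0]*0]*3)[:3])])
cv2.imwrite('pics/cmp_%s.png'%ts[-1],cv2.cvtColor(im.astype(np.uint8),cv2.COLOR_RGB2BGR))
E
python3 cmpr.py m6 m8 m9 m10; python3 - <<'E'
import numpy as np
for t in('m9','m10'):
    a=np.load(''+t+'.npy')
    print(t)
    for v in range(189,200): print(v,[tuple(a[v,u].astype(int).tolist()) for u in range(243,252)])
E
```

```text
m9
189 [(181, 120, 73), (164, 110, 70), (128, 92, 68), (91, 75, 66), (71, 68, 66), (67, 66, 65), (67, 66, 66), (67, 67, 67), (66, 66, 65)]
190 [(184, 122, 73), (172, 115, 72), (147, 102, 70), (112, 85, 67), (84, 72, 64), (72, 68, 64), (70, 67, 64), (69, 68, 66), (69, 69, 68)]
191 [(187, 124, 75), (181, 120, 73), (166, 112, 73), (136, 96, 67), (101, 77, 60), (85, 70, 59), (81, 70, 60), (78, 72, 66), (75, 72, 69)]
192 [(186, 123, 74), (186, 122, 74), (174, 115, 71), (147, 101, 66), (116, 82, 60), (108, 80, 58), (106, 82, 62), (96, 82, 71), (86, 82, 76)]
193 [(187, 123, 73), (186, 123, 73), (173, 115, 71), (144, 98, 64), (120, 83, 57), (130, 91, 61), (131, 95, 68), (115, 94, 80), (97, 91, 83)]
194 [(187, 122, 74), (184, 122, 74), (168, 112, 69), (136, 93, 61), (122, 84, 57), (144, 97, 64), (148, 105, 73), (126, 101, 83), (103, 94, 86)]
195 [(184, 122, 73), (176, 118, 73), (156, 105, 67), (126, 88, 61), (126, 87, 60), (150, 101, 67), (153, 106, 74), (129, 101, 83), (103, 93, 85)]
196 [(175, 118, 75), (159, 109, 73), (135, 95, 66), (115, 84, 63), (127, 92, 69), (148, 105, 75), (147, 105, 
[... 1295 characters left out ...]
 [(184, 122, 73), (179, 119, 73), (163, 109, 70), (134, 92, 63), (122, 85, 59), (144, 97, 64), (149, 103, 72), (127, 98, 80), (103, 93, 85)]
196 [(175, 118, 76), (163, 111, 75), (142, 99, 69), (118, 85, 63), (118, 87, 66), (142, 101, 73), (147, 106, 79), (127, 100, 82), (101, 91, 84)]
197 [(162, 117, 86), (137, 103, 81), (112, 87, 71), (97, 78, 67), (111, 90, 78), (131, 103, 85), (133, 105, 86), (117, 98, 85), (100, 92, 85)]
198 [(151, 118, 97), (117, 98, 88), (87, 76, 71), (81, 73, 69), (98, 89, 83), (110, 97, 89), (110, 96, 87), (100, 91, 83), (93, 88, 83)]
199 [(140, 115, 100), (104, 94, 89), (74, 71, 68), (69, 67, 65), (84, 82, 79), (92, 88, 84), (90, 85, 81), (87, 84, 79), (90, 88, 84)]
```

View pics/cmp_m10.png

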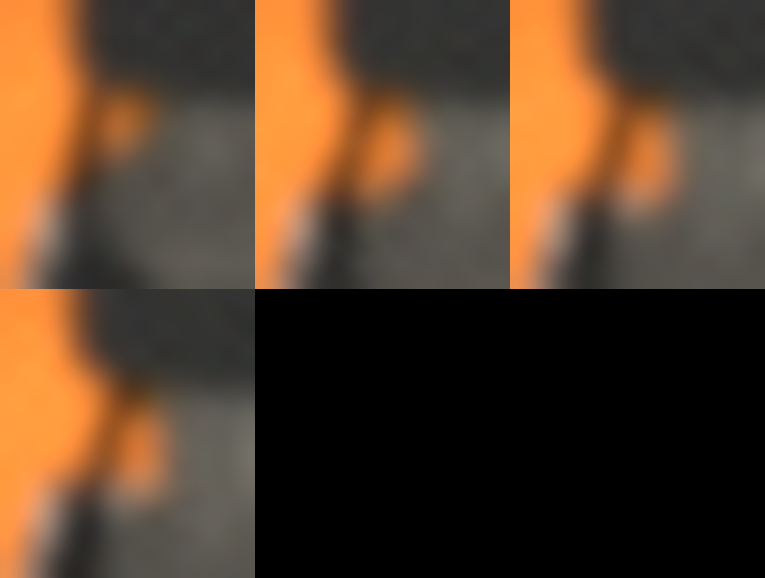

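```bash
python3 - <<'E'
from ov import *
p=np.array((546.2,-66.3,.081))
def inv(P): c,s=np.cos(p[2]),np.sin(p[2]); d=P[:2]-p[:2]; return np.round((c*d[0]+s*d[1],-s*d[0]+c*d[1]),1)
for z in(65,70,75,80,85,90): print(z,[inv(atz(S,uv,z)).tolist() for uv in [(246.2,197),(246.9,194),(248.2,191.5),(249.5,192)]])
print(r.boxes_of('knob_top',r.get_image('top'))[:1])
T=r.get_image('top'); cv2.imwrite('pics/t10.png',cv2.cvtColor(np.asarray(T['color']),cv2.COLOR_RGB2BGR))
ov(T,'pics/t10.png',p,[],(215,145,355,250),5.7,'pics/ovT10.png')
for n in('mark','pointer','needle'):
  for im in(T,r.get_image('side')): print(n,[(np.round(d['location']).tolist(),round(d['p'],2)) for d in r.boxes_of(n,im)[:3]])
E
```

```text
65 [[32.9, -47.6], [33.5, -66.4], [31.4, -82.7], [26.4, -80.3]]
70 [[31.8, -40.4], [32.4, -59.1], [30.3, -75.4], [25.3, -73.0]]
75 [[30.7, -33.3], [31.2, -51.9], [29.2, -68.0], [24.2, -65.7]]
80 [[29.5, -26.1], [30.1, -44.6], [28.0, -60.7], [23.1, -58.4]]
85 [[28.4, -19.0], [28.9, -37.4], [26.9, -53.4], [22.0, -51.1]]
90 [[27.2, -11.8], [27.8, -30.1], [25.8, -46.1], [20.9, -43.7]]
[]
mark [([537.0, -0.0, 31.0], 0.34)]
mark [([538.0, 18.0, 26.0], 0.59)]
pointer []
pointer [([545.0, -61.0, 114.0], 0.59)]
needle [([540.0, 5.0, 25.0], 0.36)]
needle [([480.0, 329.0, 6.0], 0.3), ([763.0, 2.0, 45.0], 0.16)]
```

View pics/ovT10.png

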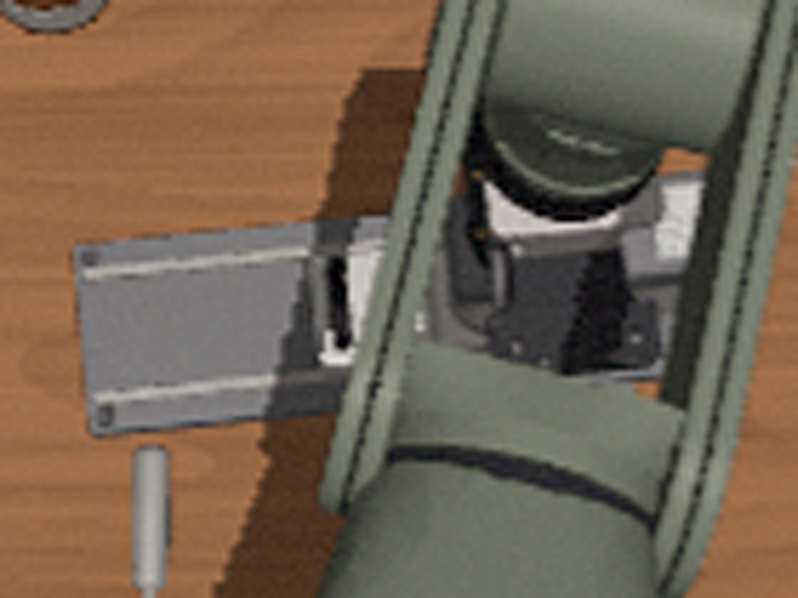

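play_rows(
  deltas=[
    [0,0,1.5,0,0,0,1],
    [0,0,3,0,0,0,1],
    [0,0,3,0,0,0,1],
  ],
)

```text
time_s: 24.95
tcp_pos: [544.0, -66.5, 212.8]
tool_rot: [0.0, 0.999, 0.039, 0.001]
force: [-4.0, 1.0, 10.4]
grip_width: 0.4
```

```bash
python3 mv.py d 0 0 3 0;  python3 avg.py m11 8; python3 cmpr.py m8 m9 m10 m11; python3 - <<'E'
import numpy as np
for t in('m11',):
    a=np.load(''+t+'.npy')
    print(t)
    for v in range(189,200): print(v,[tuple(a[v,u].astype(int).tolist()) for u in range(243,252)])
E
```

```text
cmd [545.03 -66.58 210.05   4.61]
[543.95966396 -66.4867796  212.84949184] [-3.97489977  1.04175674 10.38181846] 24.95
m11
189 [(182, 120, 73), (165, 111, 70), (129, 92, 67), (91, 75, 65), (72, 67, 65), (68, 68, 66), (68, 68, 66), (67, 67, 66), (67, 67, 66)]
190 [(185, 121, 74), (173, 116, 72), (147, 101, 70), (112, 84, 66), (87, 74, 66), (73, 68, 65), (70, 68, 65), (68, 67, 66), (68, 67, 66)]
191 [(186, 123, 73), (182, 121, 74), (168, 113, 72), (141, 98, 68), (107, 81, 61), (83, 70, 59), (77, 69, 61), (78, 73, 67), (74, 72, 68)]
192 [(187, 124, 74), (185, 123, 74), (179, 119, 73), (157, 106, 68), (121, 86, 60), (93, 71, 55), (90, 74, 59), (91, 80, 70), (85, 81, 76)]
193 [(186, 122, 73), (188, 124, 75), (181, 119, 73), (159, 107, 67), (122, 84, 57), (106, 77, 55), (112, 86, 65), (108, 90, 77), (96, 90, 83)]
194 [(187, 123, 72), (186, 122, 74), (177, 118, 72), (153, 104, 66), (123, 85, 59), (124, 87, 61), (132, 95, 69), (121, 95, 79), (101, 93, 84)]
195 [(183, 121, 73), (180, 118, 73), (168, 112, 71), (140, 96, 63), (121, 84, 60), (136, 94, 63), (145, 102, 72), (127, 98, 80), (103, 93, 85)]
196 [(176, 118, 76), (165, 112, 75), (148, 102, 70), (122, 87, 64), (115, 84, 65), (139, 99, 73), (147, 106, 79), (126, 100, 83), (103, 93, 84)]
197 [(162, 117, 86), (139, 105, 82), (118, 89, 73), (99, 79, 66), (105, 85, 73), (128, 101, 84), (132, 105, 87), (118, 99, 86), (100, 92, 84)]
198 [(152, 118, 97), (118, 99, 89), (88, 77, 71), (79, 70, 65), (91, 82, 76), (105, 92, 83), (107, 93, 85), (101, 92, 85), (95, 91, 85)]
199 [(140, 115, 100), (105, 95, 89), (73, 69, 68), (65, 62, 61), (77, 75, 72), (84, 79, 76), (86, 82, 76), (89, 85, 81), (90, 88, 84)]
```

View pics/cmp_m11.png

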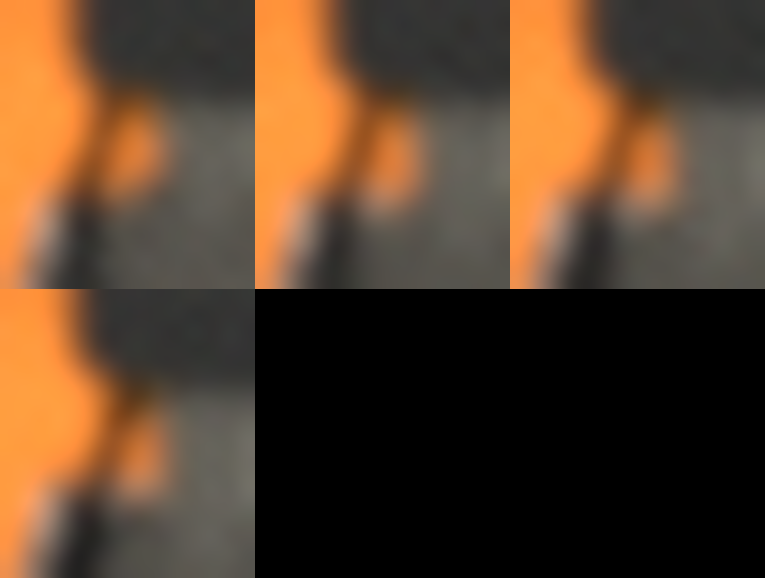

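play_rows(
  deltas=[
    [0,0,1.5,0,0,0,1],
    [0,0,3,0,0,0,1],
    [0,0,3,0,0,0,1],
  ],
)

```text
time_s: 25.72
tcp_pos: [544.0, -66.5, 210.0]
tool_rot: [0.0, 0.999, 0.039, 0.001]
force: [-5.5, 1.4, 11.6]
grip_width: 0.5
```

```bash
python3 mv.py d 0 0 3 0;  python3 avg.py m12 8; python3 cmpr.py m6 m8 m9 m10 m11 m12; python3 - <<'E'
import numpy as np
for t in('m12',):
    a=np.load(''+t+'.npy')
    print(t)
    for v in range(189,200): print(v,[tuple(a[v,u].astype(int).tolist()) for u in range(243,252)])
E
```

```text
cmd [545.03 -66.58 207.05   4.61]
[543.95062793 -66.50712668 210.02031441] [-5.49830625  1.4070788  11.5505392 ] 25.725
m12
189 [(182, 120, 73), (165, 111, 71), (129, 92, 68), (92, 76, 67), (74, 69, 66), (68, 67, 66), (68, 68, 67), (69, 68, 68), (68, 68, 67)]
190 [(185, 123, 74), (174, 116, 72), (147, 101, 69), (115, 86, 68), (90, 75, 66), (75, 69, 64), (70, 67, 65), (69, 67, 66), (68, 68, 66)]
191 [(187, 123, 75), (182, 120, 74), (167, 112, 71), (142, 99, 67), (113, 85, 65), (87, 72, 60), (78, 69, 60), (76, 72, 66), (75, 73, 69)]
192 [(187, 123, 73), (186, 122, 73), (180, 119, 72), (162, 109, 70), (128, 90, 62), (98, 75, 57), (92, 75, 59), (92, 81, 71), (87, 83, 77)]
193 [(186, 122, 73), (187, 123, 74), (184, 121, 74), (166, 110, 69), (131, 90, 61), (109, 80, 57), (112, 85, 64), (108, 91, 78), (97, 91, 83)]
194 [(187, 123, 74), (186, 122, 72), (179, 120, 72), (158, 106, 67), (127, 87, 58), (122, 85, 59), (131, 94, 69), (120, 98, 82), (102, 93, 85)]
195 [(185, 122, 74), (182, 121, 74), (168, 112, 70), (145, 99, 64), (122, 84, 59), (131, 91, 62), (142, 101, 73), (125, 98, 81), (104, 95, 86)]
196 [(176, 119, 76), (165, 112, 75), (150, 104, 72), (125, 88, 63), (113, 82, 62), (133, 95, 70), (142, 103, 78), (125, 100, 83), (103, 94, 85)]
197 [(163, 117, 86), (140, 105, 82), (121, 92, 75), (100, 78, 66), (101, 81, 70), (122, 96, 80), (130, 102, 86), (117, 99, 85), (100, 93, 86)]
198 [(152, 118, 98), (118, 99, 89), (90, 78, 72), (77, 69, 65), (85, 78, 73), (100, 88, 81), (105, 92, 83), (101, 92, 83), (94, 90, 84)]
199 [(141, 116, 100), (105, 95, 90), (73, 69, 68), (63, 61, 60), (71, 69, 67), (79, 75, 73), (82, 78, 74), (86, 83, 79), (88, 86, 82)]
```

View pics/cmp_m12.png

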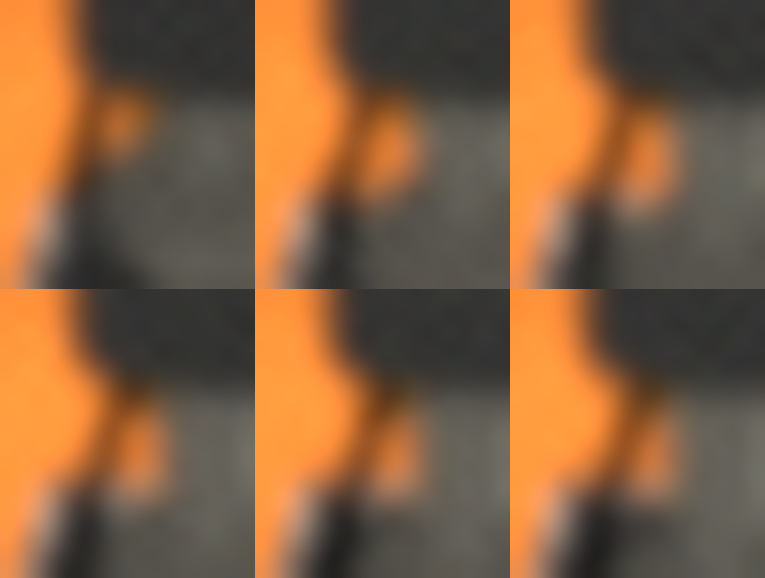

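play_rows(
  deltas=[
    [0,0,-20,0,0,0,-0.6],
    [0,0,-20,0,0,0,-0.6],
    [0,0,-20,0,0,0,-0.6],
    [0,0,-20,0,0,0,-0.6],
    [0,0,-20,0,0,0,-0.6],
    [0,0,-5,0,0,0,-0.6],
    [0,0,9,0,0,0,-0.6],
    [0,0,9,0,0,0,-0.6],
  ],
)

```text
time_s: 27.12
tcp_pos: [542.0, -66.0, 195.5]
tool_rot: [-0.001, 0.999, 0.038, -0.002]
force: [-0.8, -0.8, 0.2]
grip_width: 74.3
```

play_rows(
  deltas=[
    [0,0,0,0,0,0,0.2],
    [0,0,0,0,0,0,0.2],
    [0,0,0,0,0,0,0.2],
    [0,0,0,0,0,0,0.2],
    [0,0,0,0,0,0,0.2],
  ],
  newtons=20,
)

```text
time_s: 27.75
tcp_pos: [545.9, -66.4, 198.8]
tool_rot: [0.0, 0.999, 0.038, 0.003]
force: [5.8, -0.0, -1.9]
grip_width: 49.3
```

```bash
python3 mv.py d 0 0 9 0;  python3 avg.py m13 8; python3 cmpr.py m11 m12 m13
```

```text
cmd [545.03 -66.58 198.05   4.61]
[545.92754069 -66.3972685  198.77863721] [ 5.78456947e+00 -1.16923463e-04 -1.89023476e+00] 27.75
```

View pics/cmp_m13.png

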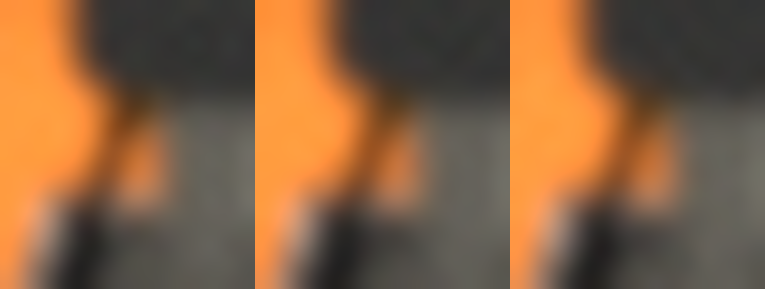

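play_rows(
  deltas=[
    [0.8,0,2,0,0,0,0.2],
    [0.8,0,4,0,0,0,0.2],
    [0.8,0,6,0,0,0,0.2],
    [0.8,0,8,0,0,0,0.2],
    [0.8,0,8,0,0,0,0.2],
  ],
  newtons=30,
)

```text
time_s: 28.78
tcp_pos: [546.0, -66.4, 194.0]
tool_rot: [0.0, 0.999, 0.039, 0.002]
force: [-2.4, 1.7, 11.4]
grip_width: 49.2
```

```bash
python3 mv.py d 0.8 0 8 0;  python3 avg.py m14 8; python3 cmpr.py m10 m11 m12 m13 m14;python3 - <<'E'
import numpy as np
for t in('m14',):
    a=np.load(''+t+'.npy')
    print(t)
    for v in range(189,200): print(v,[tuple(a[v,u].astype(int).tolist()) for u in range(243,252)])
E
```

```text
cmd [545.82 -66.51 190.05   4.61]
[546.03089452 -66.41626348 194.04777268] [-2.40799075  1.71962059 11.36314627] 28.775
m14
189 [(182, 121, 73), (165, 112, 71), (129, 91, 66), (92, 76, 66), (74, 69, 65), (69, 67, 66), (67, 67, 66), (68, 68, 66), (67, 68, 67)]
190 [(185, 122, 73), (174, 115, 72), (148, 102, 69), (117, 87, 67), (97, 79, 67), (83, 73, 65), (75, 70, 65), (70, 68, 65), (69, 68, 66)]
191 [(187, 123, 74), (182, 120, 73), (168, 114, 72), (148, 102, 69), (126, 91, 66), (103, 79, 62), (87, 74, 62), (79, 74, 67), (75, 73, 71)]
192 [(187, 123, 73), (187, 123, 74), (181, 120, 73), (168, 112, 70), (143, 98, 65), (113, 83, 59), (98, 78, 61), (92, 81, 70), (87, 83, 77)]
193 [(188, 124, 73), (188, 124, 74), (186, 122, 74), (173, 114, 71), (142, 97, 63), (115, 83, 58), (111, 86, 65), (107, 91, 77), (98, 91, 84)]
194 [(188, 124, 74), (187, 124, 74), (184, 121, 73), (169, 112, 70), (137, 93, 62), (118, 83, 58), (125, 92, 68), (119, 96, 81), (102, 93, 85)]
195 [(185, 122, 73), (182, 121, 73), (176, 117, 74), (159, 106, 67), (131, 90, 61), (125, 87, 61), (136, 98, 72), (124, 99, 82), (104, 94, 86)]
196 [(177, 119, 76), (166, 114, 76), (156, 107, 73), (141, 98, 68), (121, 87, 64), (127, 92, 69), (137, 101, 77), (125, 100, 83), (102, 93, 84)]
197 [(163, 117, 86), (142, 106, 83), (125, 94, 75), (111, 83, 67), (102, 80, 67), (116, 92, 78), (126, 101, 85), (117, 99, 85), (100, 92, 85)]
198 [(152, 118, 97), (118, 99, 88), (93, 80, 73), (79, 67, 61), (80, 70, 65), (93, 82, 74), (102, 90, 81), (100, 91, 84), (95, 90, 85)]
199 [(141, 115, 101), (106, 96, 90), (74, 71, 68), (61, 58, 57), (63, 62, 60), (72, 69, 66), (80, 76, 73), (85, 83, 79), (88, 87, 83)]
```

View pics/cmp_m14.png

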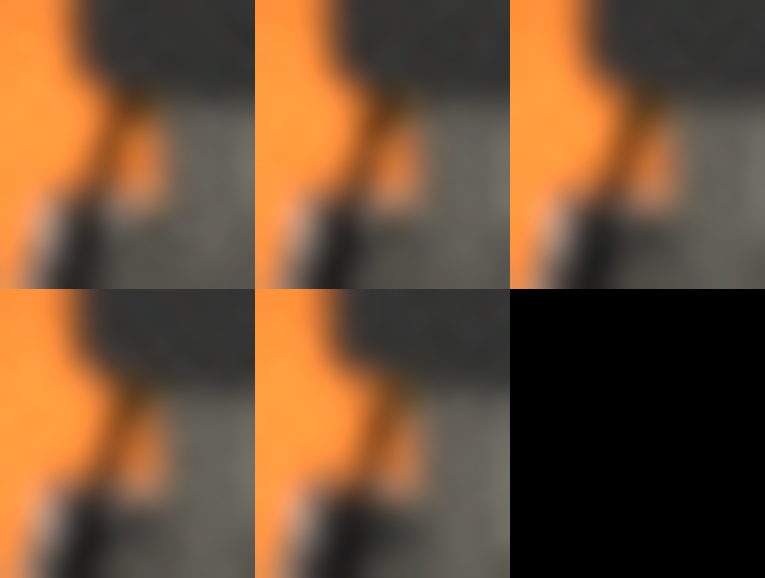

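```bash
python3 - <<'E'
import numpy as np
st=np.array([np.load(f'{t}.npy') for t in('m6','m8','m9','m10','m11','m12','m13','m14')])
mx=st.max(0)
for v in range(186,200): print(v,[tuple(mx[v,u].astype(int).tolist()) for u in range(245,252)],'|',mx[v,252:258,0].astype(int))
print('m14-m12');d=st[-1]-st[-3]
for v in range(187,200): print(v,d[v,243:254,0].round().astype(int),d[v,243:254,2].round().astype(int))
E
```

```text
186 [(115, 86, 67), (81, 72, 67), (70, 69, 67), (68, 67, 67), (68, 68, 68), (68, 68, 67), (68, 68, 67)] | [69 68 68 68 68 68]
187 [(117, 86, 67), (82, 72, 67), (69, 68, 67), (68, 68, 68), (68, 68, 67), (68, 68, 68), (68, 68, 67)] | [68 67 68 68 68 67]
188 [(119, 87, 67), (84, 73, 67), (70, 68, 67), (68, 67, 67), (68, 68, 67), (68, 68, 67), (67, 67, 67)] | [68 68 68 68 68 68]
189 [(130, 93, 69), (93, 76, 67), (74, 70, 67), (70, 68, 67), (68, 68, 67), (69, 68, 68), (68, 68, 67)] | [67 68 68 67 68 67]
190 [(148, 102, 70), (117, 88, 69), (97, 79, 67), (83, 73, 65), (75, 70, 65), (70, 68, 66), (70, 69, 68)] | [69 68 68 68 68 69]
191 [(168, 114, 73), (148, 102, 69), (126, 91, 66), (103, 79, 62), (89, 74, 62), (81, 74, 67), (75, 73, 71)] | [74 73 73 74 74 77]
192 [(181, 120, 74), (168, 112, 71), (143, 98, 65), (122, 89, 63), (113, 85, 63), (99, 85, 73), (87, 83, 77)] | [84 84 83 84 88 91]
193 [(186, 122, 74), (173, 114, 71), (142, 97, 64), (137, 94, 67), (136, 97, 68), (115, 94, 80), (98, 91, 84)] | [ 92  91  91  94  99 104]
194 [(184, 121, 73), (169, 112, 70), (137, 93, 67), (150, 101, 73)
[... 1015 characters left out ...]
[-1  0  0 -1  1  1  0 -1  0  0 -1]
191 [ 0  1  2  6 12 15  9  2  1  1  0] [-1 -1  1  2  1  2  2  0  1  1  1]
192 [ 0  1  2  6 15 15  6  0  0  2  1] [ 0  1  1  1  4  2  2 -1  0  1  2]
193 [ 1  0  2  7 12  6 -1 -1  1  0  0] [ 0  0  0  2  2  1  1 -1  1  0  0]
194 [ 1  2  5 10 10 -4 -6 -2  0 -1  1] [ 0  2  1  2  4 -2  0 -1  0 -2  0]
195 [ 0  0  8 14  9 -6 -6  0  0  0  0] [-1 -1  4  3  2 -2 -1  1  0  1  0]
196 [ 1  1  6 16  8 -6 -5  0 -2  1  2] [ 0  1  1  5  2 -1 -1  1 -1  1  1]
197 [ 1  1  4 10  1 -6 -4  0  0  0  0] [ 1  0  1  1 -3 -2 -1  0  0  1 -1]
198 [ 0  0  3  2 -6 -7 -3 -1  0  0  1] [ 0 -1  1 -3 -8 -7 -2  0  1  0  0]
199 [ 0  1  1 -2 -8 -6 -2 -1  0  1  1] [ 0  0  0 -3 -7 -7 -2 -1  1  1  0]
```

```bash
cat > rf.py <<'E'
import numpy as np,cv2,sys
from scipy.optimize import least_squares
fr=[('m8',225.9),('m9',220.3),('m10',215.7),('m11',212.8),('m12',210.0),('m14',205.3)]
U0,U1,V0,V1=242,255,185,197; F=16
PAD=3
D=np.array([np.load(t+'.npy')[V0:V1,U0:U1][:,:,[0,2]] for t,_ in fr])
def render(p,z,useMark):
    (sig,hv,hs,hu,uc,wR,wB,hR,hB,cR,cB,ut,vt,sl,w,aR,aB,k,uk,vk,bR,bB)=p[:22]
    W=(U1-U0+2*PAD)*F;H=(V1-V0+2*PAD)*F
    yy,xx=np.mgrid[0:H,0:W]; u=(xx+.5)/F-.5+U0-PAD; v=(yy+.5)/F-.5+V0-PAD
    A=np.empty((H,W,2)); A[:]=(wR,wB)
    s=lambda d:np.clip(d*F+.5,0,1)[...,None]   # soft step
    def put(m,c):
        nonlocal A; A=A*(1-m)+m*np.array(c)
    put(s(u-uc),(cR,cB))                         # column
    put(s(u-uk)*s(vk-v),(bR,bB))                  # clip
    if useMark:
        um,vm=p[22:24]; put(s(u-um)*s(v-(vm-.36))*s((vm+.36)-v)*s(uc+1-u),(p[24],p[25]))
    vt2=vt+k*(225.9-z); uu=ut-sl*(v-vt2)
    put(s(v-vt2)*s(u-(uu-w/2))*s((uu+w/2)-u),(aR,aB))
    he=hv+hs*(u-250); put(s(he-v)*s(u-(hu+0.0*(v))),(hR,hB))
    B=cv2.GaussianBlur(A,(0,0),sig*F); B=cv2.blur(B,(F,F))
    B=B.reshape(V1-V0+2*PAD,F,-1,F,2)[:,F//2,:,F//2]
    return B[PAD:-PAD,PAD:-PAD]
wt=np.ones(D.shape[1:]); 
wt[:4,:4]=0.2   # head left edge slopes
def res(p,um):
    return np.concatenate([((render(p,z,um)-D[i])*wt)[...,[0,1]].ravel() for i,(t,z) in enumerate(fr)])
p0=np.array([.8,191.4,.09,244.8,250,187,74,67,66,93,85, 248.5,188.5,.3,.9,60,45,.235, 248.5,191.9,100,40.])
lo=p0-np.array([.4,1.5,.15,1,1.5,8,6,5,5,12,12,2,3,.25,.5,60,45,.05,1.5,2,60,40]); hi=p0+np.array([.5,1.5,.15,1,1.5,8,6,5,5,25,12,3,6,.25,1,60,40,.05,1.5,2,90,40])
x=least_squares(res,p0,bounds=(lo,hi),args=(False,),x_scale=np.maximum(hi-lo,1e-3),diff_step=1e-3,max_nfev=60)
nm='sig hv hs hu uc wR wB hR hB cR cB ut vt sl w aR aB k uk vk bR bB'.split()
print('no mark rms',np.sqrt(np.mean(x.fun**2)),dict(zip(nm,x.x.round(2))))
R=x.fun.reshape(D.shape)
for i in(0,3,5): print(fr[i][0]); print(R[i,:,:,0].round().astype(int))
np.save('rf.npy',x.x)
E
time python3 rf.py
```

```text
no mark rms 2.395326020073122 {'sig': np.float64(1.06), 'hv': np.float64(191.15), 'hs': np.float64(0.18), 'hu': np.float64(244.83), 'uc': np.float64(249.55), 'wR': np.float64(186.06), 'wB': np.float64(73.98), 'hR': np.float64(67.04), 'hB': np.float64(66.65), 'cR': np.float64(94.01), 'cB': np.float64(87.72), 'ut': np.float64(248.48), 'vt': np.float64(187.85), 'sl': np.float64(0.33), 'w': np.float64(1.16), 'aR': np.float64(12.22), 'aB': np.float64(34.44), 'k': np.float64(0.19), 'uk': np.float64(248.42), 'vk': np.float64(191.61), 'bR': np.float64(40.08), 'bB': np.float64(28.6)}
m8
[[ 2  2  2  1  4  1 -1 -1 -1 -1 -1 -1  0]
 [ 1  1  1  1  3  1  0  0 -1 -1  1 -1  0]
 [ 1  1  1  1  2  1 -1  0  0 -1  0  0  0]
 [ 1  0  0  0  2  1  1  1 -1  0 -1 -2  0]
 [ 0 -1 -2 -5  0  2  1  0  0  0  1  1  1]
 [-1 -3 -4 -4  0  2  0 -1 -1 -1 -1  0  1]
 [-1 -1 -2 -2  2  3 -1 -2 -1  0 -1  1  0]
 [-1 -1 -3 -1  1  1 -1  2  1  0 -1 -1 -1]
 [ 0 -1 -3 -4 -2 -3 -3  2  2  0  1  0 -1]
 [ 0  0 -2 -4 -5 -7 -2  0 -2 -1  1  1  0]
 [ 2  1  2  1  0 -1  6  7  3  3  3  0  1]
 [ 3  7 10 10 10 14 27 28 17  8  3  1  2]]
m11
[[ 2  
[... 350 characters left out ...]
 7  7  3  0  1 -1 -1]
 [-1 -1 -2 -3 -7 -4 -1  1 -1  0  0  1  0]
 [ 0  2  3 -1 -4 -3 -3 -3 -4 -1  1  0  0]
 [ 2  9 14 10  5  6  6  1 -2 -1  1  1  0]]
m14
[[ 2  2  2  1  3  1 -1 -2 -1 -3 -1 -1 -2]
 [ 1  1  1  1  2  1 -1 -1  0  0 -1 -1 -1]
 [ 1  1  1  0  2  1  0 -1 -2 -1 -1 -1 -1]
 [ 1  0  0  0  1  1  1 -1 -1  0  0 -2 -1]
 [ 1 -2 -3 -3  1  3  2  1 -1  0  1  0  0]
 [-2 -3 -5 -5  0  2  1 -1 -1 -1  0  1  1]
 [-2 -3 -4 -2  2  4  1 -2 -3 -2 -1  0 -1]
 [-1 -2 -3 -2  1  1  0 -1 -2 -2 -1 -2 -1]
 [-1 -2 -2 -3 -4 -4 -2 -3 -2 -2  0 -1 -1]
 [-2 -2 -2 -3 -8 -8 -4 -6 -5 -2  1  0 -1]
 [-2  1  3  0 -7 -9 -5 -6 -6 -2  0  0 -1]
 [ 1  9 17 14  0 -3  3  2 -3  0  0 -1 -1]]
real	1m25.810s
user	1m29.583s
sys	0m0.266s
```

```bash
python3 - <<'E'
import numpy as np,cv2
tiles=[]
for t in('m6','m8','m10','m12','m14'):
    a=np.load(t+'.npy')[203:240,263:292]
    tiles.append(cv2.resize(a,None,fx=8,fy=8,interpolation=cv2.INTER_CUBIC).clip(0,255))
im=np.vstack([np.hstack(tiles[:3]),np.hstack(tiles[3:]+[tiles[0]*0])])
cv2.imwrite('pics/ndl.png',cv2.cvtColor(im.astype(np.uint8),cv2.COLOR_RGB2BGR)); print(im.shape)
E
```

```text
(592, 696, 3)
```

View pics/ndl.png

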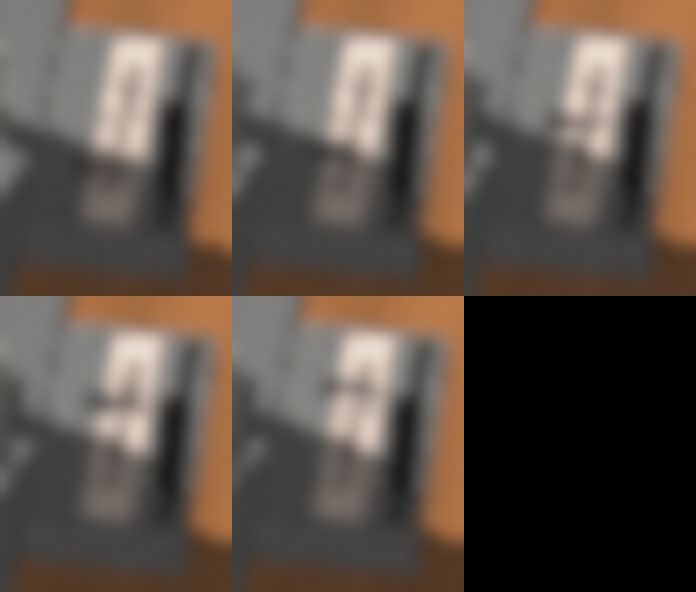

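play_rows(
  deltas=[
    [0,0,1,0,0,0,0.2],
    [0,0,2,0,0,0,0.2],
    [0,0,2.5,0,0,0,0.2],
    [0,0,2.5,0,0,0,0.2],
  ],
)

```text
time_s: 29.68
tcp_pos: [546.0, -66.4, 191.9]
tool_rot: [0.001, 0.999, 0.039, 0.002]
force: [-3.2, 1.8, 13.9]
grip_width: 49.2
```

```bash
python3 mv.py d 0 0 2.5 0;  python3 avg.py m15 16; python3 cmpr.py m12 m14 m15;python3 - <<'E'
import numpy as np
for t in('m15',):
    a=np.load(''+t+'.npy')
    print(t)
    for v in range(189,200): print(v,[tuple(a[v,u].astype(int).tolist()) for u in range(244,253)])
E
```

```text
cmd [545.82 -66.51 187.55   4.61]
[546.03045138 -66.42731036 191.93645159] [-3.15450551  1.79602826 13.92299444] 29.675
m15
189 [(166, 112, 72), (130, 93, 68), (92, 75, 66), (74, 69, 66), (70, 68, 66), (69, 68, 67), (67, 67, 66), (68, 68, 67), (67, 67, 66)]
190 [(174, 116, 73), (148, 102, 70), (117, 87, 67), (96, 78, 66), (84, 74, 66), (75, 70, 66), (71, 69, 67), (69, 68, 67), (68, 68, 67)]
191 [(182, 121, 74), (169, 114, 72), (149, 104, 71), (129, 93, 67), (108, 83, 63), (91, 75, 62), (80, 73, 67), (76, 73, 70), (73, 72, 70)]
192 [(187, 124, 75), (182, 121, 74), (169, 114, 71), (149, 102, 67), (125, 89, 61), (107, 83, 62), (95, 83, 71), (87, 82, 77), (84, 82, 79)]
193 [(189, 125, 75), (186, 123, 74), (176, 117, 71), (153, 103, 66), (127, 90, 61), (118, 89, 66), (109, 92, 78), (98, 91, 84), (91, 89, 85)]
194 [(187, 123, 74), (185, 122, 73), (174, 115, 71), (145, 98, 64), (123, 86, 59), (125, 92, 68), (118, 96, 81), (102, 93, 86), (93, 90, 86)]
195 [(182, 120, 74), (178, 119, 73), (165, 110, 69), (134, 91, 61), (121, 85, 60), (131, 95, 70), (123, 98, 81), (103, 93, 85), (94, 92, 87)]
196 [(166, 113, 75), (159, 109, 74), (145, 100, 68), (123, 87, 63), (122, 89, 67), (133, 98, 77), (123, 99, 83), (103, 93, 86), (94, 90, 86)]
197 [(141, 105, 83), (125, 94, 74), (112, 84, 66), (101, 79, 65), (114, 91, 77), (124, 100, 84), (116, 98, 85), (100, 93, 86), (94, 92, 87)]
198 [(120, 101, 90), (93, 80, 73), (79, 67, 61), (78, 69, 64), (93, 81, 74), (103, 90, 82), (100, 91, 84), (95, 90, 85), (93, 91, 86)]
199 [(106, 96, 90), (75, 71, 69), (61, 58, 57), (64, 61, 60), (72, 68, 66), (80, 76, 73), (86, 83, 80), (89, 87, 84), (92, 91, 86)]
```

View pics/cmp_m15.png

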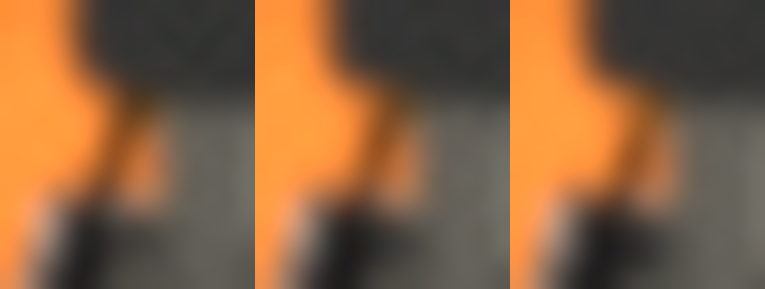

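```bash
cat >> mv.py <<'E'
E
python3 - <<'E'
import numpy as np,json,sys
sys.path.insert(0,'.')
from mv import calc
def w(x,y): c,s=np.cos(.081),np.sin(.081); return 546+c*x-s*y,-66.4+s*x+c*y
print(w(70,-84),w(33.5,-84),w(33.5,-45))
x,y=w(70,-84); print(calc(x,y,235,4.61),calc(x,y,235,-85.4))
E
```

```text
(np.float64(622.5670527918488), np.float64(-144.4607867419374)) (np.float64(586.1867255892765), np.float64(-147.4140548695853)) (np.float64(583.0311788227486), np.float64(-108.54192443396016))
[np.float64(70.2), np.float64(83.9), np.float64(-47.4), -0.0] [np.float64(70.2), np.float64(83.9), np.float64(-47.4), 90.0]
```

play_rows(
  deltas=[
    [0,0,-4,0,0,0,0.2],
    [0,0,-4,0,0,0,-0.6],
    [0,0,-4,0,0,0,-0.6],
    [0,0,-4,0,0,0,-0.6],
    [0,0,-50,0,0,0,-0.6],
    [0,0,-55,0,0,10,-0.6],
    [70,84,-55,0,0,60,1],
    [70,84,-55,0,0,60,1],
    [70,84,-55,0,0,60,1],
    [70,84,-55,0,0,60,1],
  ],
)

```text
time_s: 31.72
tcp_pos: [620.6, -145.4, 241.4]
tool_rot: [0.0, 0.91, -0.414, -0.001]
force: [-0.2, 0.2, -0.2]
grip_width: 38.8
```

```bash
python3 -c "
from h import *
o=r.get_obs();q=o['tool_rot'];print(o['tcp_pos'],np.degrees(2*np.arctan2(q[2],q[1])))"
```

```text
[ 620.55768196 -145.38191456  241.36025439] -48.9729789730177
```

play_rows(
  deltas=[
    [0,0,0,0,0,36.5,1],
    [0,0,0,0,0,36.5,1],
    [0,0,0,0,0,36.5,1],
    [0,0,0,0,0,36.5,1],
    [0,0,0,0,0,36.5,1],
  ],
)

```text
time_s: 32.35
tcp_pos: [620.4, -144.7, 242.0]
tool_rot: [0.0, 0.737, -0.676, -0.001]
force: [-0.4, 0.6, 0.1]
grip_width: 0.6
```

```bash
python3 -c "
from h import *
o=r.get_obs();q=o['tool_rot'];print(o['tcp_pos'],np.degrees(2*np.arctan2(q[2],q[1])),o['joints'])"
```

```text
[ 620.37577389 -144.67027564  242.03877045] -85.00807396375028 [-3.64787738e-01  3.13932207e-01  1.33251315e+00 -9.15775173e-05
  1.49631104e+00  1.11888991e+00]
```

play_rows(
  deltas=[
    [0,0,0,-11,0,0,1],
    [0,0,20,-22,0,0,1],
    [0,0,60,-22,0,0,1],
    [0,0,110,-22,0,0,1],
    [0,15,137,-22,0,0,1],
    [0,30,137,-22,0,0,1],
    [0,30,137,-22,0,0,1],
  ],
)

```text
time_s: 33.22
tcp_pos: [589.9, -147.2, 104.8]
tool_rot: [0.141, 0.723, -0.663, -0.13]
force: [-0.5, 0.5, 0.1]
grip_width: 0.5
```

```bash
cat > st.py <<'E'
from h import *
from scipy.spatial.transform import Rotation as Ro
o=r.get_obs();q=o['tool_rot']; M=Ro.from_quat([q[1],q[2],q[3],q[0]]).as_matrix()
c,s=np.cos(.081),np.sin(.081); d=o['tcp_pos'][:2]-[546,-66.4]; zt=M[:,2]
print('tester',np.round([c*d[0]+s*d[1],-s*d[0]+c*d[1],o['tcp_pos'][2]],2),'z axis tester',np.round([c*zt[0]+s*zt[1],-s*zt[0]+c*zt[1],zt[2]],3),'F',o['force'].round(2),o['time_s'])
E
python3 st.py
```

```text
tester [ 37.17 -84.12 104.84] z axis tester [-0.376 -0.001 -0.926] F [-0.48  0.49  0.13] 33.225
```

play_rows(
  deltas=[
    [0,3.1,1.2,0,0,0,1],
    [0,0,8.6,0,0,0,1],
    [0,-2.5,15,0,0,0,1],
    [0,-3.6,17.8,0,0,0,1],
    [0,-4.8,20.5,0,0,0,1],
    [0,-4.8,20.5,0,0,0,1],
  ],
)

```text
time_s: 33.98
tcp_pos: [587.5, -147.5, 84.4]
tool_rot: [0.141, 0.723, -0.663, -0.129]
force: [0.2, 0.2, 0.3]
grip_width: 0.4
```

```bash
python3 st.py; python3 - <<'E'
from h import *
im=snap('side','s16'); a=cv2.imread('pics/s16.png')[130:230,210:300]; cv2.imwrite('pics/s16c.png',cv2.resize(a,None,fx=6,fy=6,interpolation=cv2.INTER_CUBIC))
E
```

```text
tester [ 34.76 -84.2   84.41] z axis tester [-0.375 -0.002 -0.927] F [0.23 0.18 0.31] 33.975
```

View pics/s16c.png

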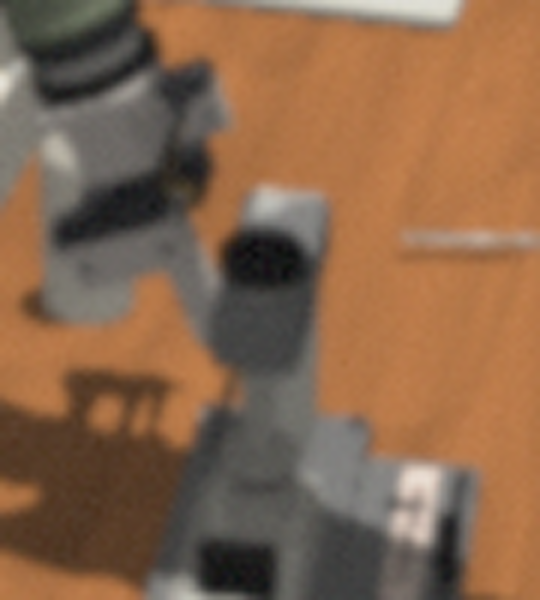

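play_rows(
  deltas=[
    [0,-0.4,0.9,0,0,0,1],
    [0,-0.8,1.9,0,0,0,1],
    [0,-1.1,2.8,0,0,0,1],
  ],
)

```text
time_s: 34.4
tcp_pos: [587.6, -147.6, 81.7]
tool_rot: [0.141, 0.723, -0.664, -0.129]
force: [0.1, 0.7, -0.1]
grip_width: 0.4
```

play_rows(
  deltas=[
    [0,-0.4,0.9,0,0,0,1],
    [0,-0.8,1.9,0,0,0,1],
  ],
)

```text
time_s: 34.65
tcp_pos: [587.6, -147.6, 79.6]
tool_rot: [0.141, 0.723, -0.664, -0.129]
force: [0.8, -1.4, 0.8]
grip_width: 0.1
```

play_rows(
  deltas=[
    [0,-0.4,0.9,0,0,0,1],
    [0,-0.8,1.9,0,0,0,1],
  ],
)

```text
time_s: 34.9
tcp_pos: [587.6, -147.6, 77.9]
tool_rot: [0.141, 0.723, -0.664, -0.129]
force: [-0.7, 1.1, 3.3]
grip_width: 0.6
```

play_rows(
  deltas=[
    [0,-0.4,0.9,0,0,0,1],
    [0,-0.4,0.9,0,0,0,1],
  ],
)

```text
time_s: 35.15
tcp_pos: [587.6, -147.6, 77.8]
tool_rot: [0.141, 0.723, -0.664, -0.129]
force: [-0.9, 0.2, 5.2]
grip_width: 0.3
```

```bash
python3 st.py
```

```text
tester [ 34.94 -84.31  77.76] z axis tester [-0.375 -0.002 -0.927] F [-0.86  0.2   5.2 ] 35.15
```

play_rows(
  deltas=[
    [0,1.1,-2.8,0,0,0,1],
    [0,-1.2,-3.7,0,0,0,1],
    [0,-1.9,-1.9,0,0,0,1],
    [0,-2.6,-0.3,0,0,0,1],
    [0,-2.6,-0.3,0,0,0,1],
  ],
)

```text
time_s: 35.78
tcp_pos: [590.4, -147.4, 76.7]
tool_rot: [0.141, 0.723, -0.664, -0.129]
force: [-0.3, 0.6, 4.3]
grip_width: 0.9
```

```bash
python3 st.py
```

```text
tester [ 37.68 -84.34  76.71] z axis tester [-0.374 -0.002 -0.927] F [-0.29  0.65  4.28] 35.775
```

play_rows(
  deltas=[
    [0,1.9,-4.6,0,0,0,1],
    [-20,2,-4.6,0,0,0,1],
    [-39,4.4,-3.6,0,0,0,1],
    [-39,2.5,1,0,0,0,1],
    [-39,1.2,4.5,0,0,0,1],
    [-39,1.2,4.5,0,0,0,1],
  ],
)

```text
time_s: 36.52
tcp_pos: [583.6, -108.9, 71.5]
tool_rot: [0.141, 0.723, -0.664, -0.129]
force: [-0.1, -0.2, -0.1]
grip_width: 0.0
```

```bash
python3 st.py
```

```text
tester [ 34.02 -45.43  71.49] z axis tester [-0.376 -0.002 -0.927] F [-0.13 -0.19 -0.1 ] 36.525
```

Now step down to touch the pointer arm.

play_rows(
  deltas=[
    [0,-0.4,0.9,0,0,0,1],
    [0,-0.8,1.9,0,0,0,1],
    [0,-0.8,1.9,0,0,0,1],
  ],
)

```text
time_s: 36.9
tcp_pos: [584.1, -108.9, 70.1]
tool_rot: [0.141, 0.723, -0.664, -0.129]
force: [-0.1, -0.5, -0.3]
grip_width: 0.4
```

play_rows(
  deltas=[
    [0,-0.4,0.9,0,0,0,1],
    [0,-0.8,1.9,0,0,0,1],
    [0,-0.8,1.9,0,0,0,1],
  ],
)

```text
time_s: 37.28
tcp_pos: [584.0, -108.7, 67.9]
tool_rot: [0.141, 0.723, -0.664, -0.129]
force: [0.3, 0.1, -0.1]
grip_width: 0.8
```

play_rows(
  deltas=[
    [0,-0.4,0.9,0,0,0,1],
    [0,-0.8,1.9,0,0,0,1],
    [0,-0.8,1.9,0,0,0,1],
  ],
)

```text
time_s: 37.65
tcp_pos: [584.0, -108.7, 65.9]
tool_rot: [0.141, 0.723, -0.664, -0.129]
force: [0.7, -0.0, 0.5]
grip_width: 0.3
```

```bash
python3 st.py
```

```text
tester [ 34.48 -45.26  65.89] z axis tester [-0.375 -0.002 -0.927] F [ 0.66 -0.03  0.55] 37.65
```

play_rows(
  deltas=[
    [0,-0.4,0.9,0,0,0,1],
    [0,-0.8,1.9,0,0,0,1],
    [0,-0.8,1.9,0,0,0,1],
  ],
)

```text
time_s: 38.02
tcp_pos: [584.1, -108.7, 63.8]
tool_rot: [0.141, 0.723, -0.664, -0.129]
force: [-0.6, -0.6, -0.3]
grip_width: 0.5
```

play_rows(
  deltas=[
    [0,-0.4,0.9,0,0,0,1],
    [0,-0.8,1.9,0,0,0,1],
    [0,-0.8,1.9,0,0,0,1],
  ],
)

```text
time_s: 38.4
tcp_pos: [584.1, -108.7, 61.8]
tool_rot: [0.141, 0.723, -0.664, -0.129]
force: [-0.6, -0.2, 0.6]
grip_width: 0.7
```

```bash
python3 st.py
```

```text
tester [ 34.53 -45.24  61.75] z axis tester [-0.375 -0.002 -0.927] F [-0.56 -0.16  0.59] 38.4
```

play_rows(
  deltas=[
    [0,3.8,-9.3,0,0,0,1],
    [0,9.3,-7,0,0,0,1],
    [0,8.3,-4.5,0,0,0,1],
    [0,8.3,-4.5,0,0,0,1],
  ],
)

```text
time_s: 38.9
tcp_pos: [577.7, -109.1, 68.8]
tool_rot: [0.141, 0.723, -0.664, -0.129]
force: [-0.0, 0.3, -0.1]
grip_width: 0.8
```

```bash
python3 st.py
```

```text
tester [ 28.16 -45.17  68.78] z axis tester [-0.375 -0.002 -0.927] F [-0.03  0.26 -0.05] 38.9
```

play_rows(
  deltas=[
    [0,-0.4,0.9,0,0,0,1],
    [0,-0.8,1.9,0,0,0,1],
    [0,-0.8,1.9,0,0,0,1],
  ],
)

```text
time_s: 39.28
tcp_pos: [578.1, -109.2, 66.9]
tool_rot: [0.141, 0.723, -0.664, -0.129]
force: [-0.1, 0.3, -0.4]
grip_width: 0.5
```

```bash
python3 st.py
```

```text
tester [ 28.54 -45.24  66.86] z axis tester [-0.375 -0.002 -0.927] F [-0.09  0.27 -0.4 ] 39.275
```

play_rows(
  deltas=[
    [0,-0.4,0.9,0,0,0,1],
    [0,-0.6,1.4,0,0,0,1],
    [0,-0.6,1.4,0,0,0,1],
  ],
)

```text
time_s: 39.65
tcp_pos: [578.2, -109.2, 65.5]
tool_rot: [0.141, 0.723, -0.664, -0.129]
force: [-0.6, -0.1, 0.7]
grip_width: 0.6
```

play_rows(
  deltas=[
    [0,-0.4,0.9,0,0,0,1],
    [0,-0.6,1.4,0,0,0,1],
    [0,-0.6,1.4,0,0,0,1],
  ],
)

```text
time_s: 40.02
tcp_pos: [578.2, -109.2, 64.0]
tool_rot: [0.141, 0.723, -0.664, -0.129]
force: [-0.2, 0.6, -0.8]
grip_width: 0.4
```

```bash
python3 st.py
```

```text
tester [ 28.64 -45.27  64.  ] z axis tester [-0.375 -0.002 -0.927] F [-0.23  0.58 -0.76] 40.025
```

play_rows(
  deltas=[
    [0,-0.4,0.9,0,0,0,1],
    [0,-0.8,1.9,0,0,0,1],
    [0,-0.8,1.9,0,0,0,1],
  ],
)

```text
time_s: 40.4
tcp_pos: [578.2, -109.2, 61.9]
tool_rot: [0.141, 0.723, -0.664, -0.129]
force: [0.5, 0.3, -0.1]
grip_width: 0.0
```

```bash
python3 st.py; python3 avg.py m17 2; python3 cmpr.py m14 m15 m17;  python3 - <<'E'
import cv2,numpy as np
a=np.load('m17.npy')[130:230,210:300]; cv2.imwrite('pics/s17c.png',cv2.cvtColor(cv2.resize(a,None,fx=6,fy=6,interpolation=cv2.INTER_CUBIC).clip(0,255).astype(np.uint8),cv2.COLOR_RGB2BGR))
E
```

```text
tester [ 28.64 -45.25  61.85] z axis tester [-0.375 -0.002 -0.927] F [ 0.51  0.35 -0.07] 40.4
[ 578.20230332 -109.18337101   61.85180591] [ 0.51104848  0.34614448 -0.07497139] 40.4
```

View pics/s17c.png

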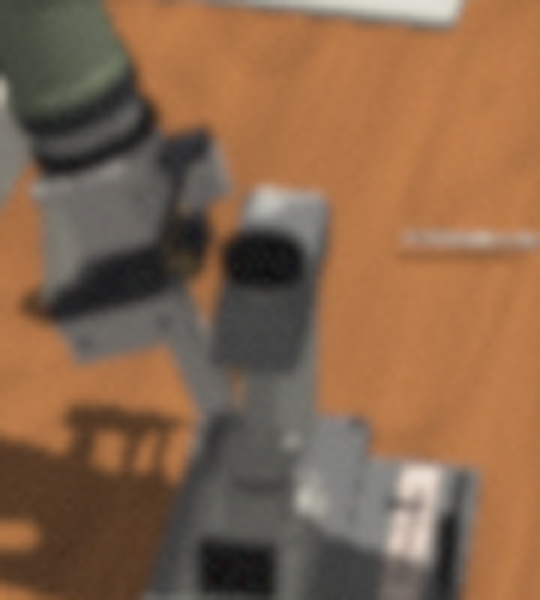

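View pics/cmp_m17.png

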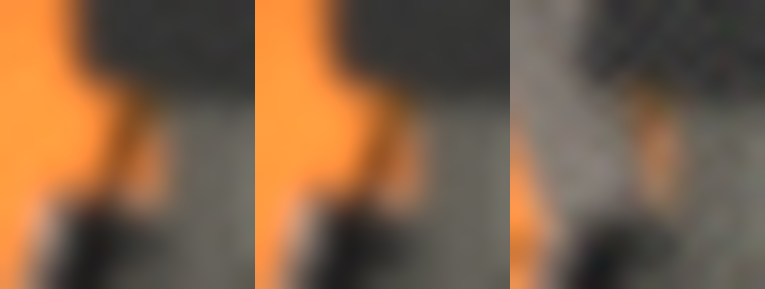

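```bash
python3 - <<'E'
import numpy as np,cv2
a,b=np.load('m15.npy'),np.load('m17.npy')
for t,x in(('m15',a),('m17',b)):
    print(t)
    for v in range(190,212): print(v,x[v,246:262,0].astype(int))
import cv2
s16=cv2.cvtColor(cv2.imread('pics/s16.png'),cv2.COLOR_BGR2RGB).astype(float)
tiles=[cv2.resize(x[203:240,263:292],None,fx=8,fy=8,interpolation=cv2.INTER_CUBIC).clip(0,255) for x in(a,s16,b)]
tiles2=[cv2.resize(x[165:210,240:269],None,fx=8,fy=8,interpolation=cv2.INTER_CUBIC).clip(0,255)[:296] for x in(a,s16,b)]
im=np.vstack([np.hstack(tiles),np.hstack(tiles2)]); cv2.imwrite('pics/nd2.png',cv2.cvtColor(im.astype(np.uint8),cv2.COLOR_RGB2BGR))
E
```

```text
m15
190 [117  96  84  75  71  69  68  67  67  68  69  68  71  83  99 115]
191 [149 129 108  91  80  76  73  73  74  73  73  76  80  93 105 117]
192 [169 149 125 107  95  87  84  84  83  83  88  90  95 102 110 118]
193 [176 153 127 118 109  98  91  91  90  93  99 103 106 109 113 119]
194 [174 145 123 125 118 102  93  94  93  97 104 109 111 112 114 117]
195 [165 134 121 131 123 103  94  93  95  99 106 110 112 112 114 119]
196 [145 123 122 133 123 103  94  93  94  99 106 111 112 113 114 118]
197 [112 101 114 124 116 100  94  93  94  99 107 111 113 113 113 117]
198 [ 79  78  93 103 100  95  93  93  94  99 106 111 113 112 113 116]
199 [ 61  64  72  80  86  89  92  93  94  99 106 111 112 112 112 115]
200 [ 56  59  64  72  80  86  91  93  93  97 104 108 111 112 112 114]
201 [ 56  61  67  73  81  86  91  92  93  94  97 103 108 110 111 112]
202 [ 58  66  75  79  83  87  91  93  92  89  90  95 101 107 110 113]
203 [ 61  73  80  82  84  88  91  92  90  87  86  89  94 102 109 116]
204 [ 65  76  82  85  85  88  90  91  89  87  86  87  91  97 107 116]
205 [ 67  78  83  85  85  86  87  87  87  86  
[... 1287 characters left out ...]

202 [ 57  67  77  81  83  88  90  95  91  93  99 116 128 128 117 115]
203 [ 63  72  82  83  86  88  94  93  92  90 101 124 138 133 121 120]
204 [ 65  78  82  86  85  87  91  89  89  91  99 115 125 123 117 119]
205 [ 71  79  85  87  87  87  90  89  86  88  92  97 102 102 111 122]
206 [ 72  82  85  86  88  88  86  86  89  89  89  89  92 102 114 124]
207 [ 75  84  85  88  87  89  88  86  88  88  87  87  95 110 121 128]
208 [ 81  86  83  87  88  89  89  91  91  90  87  86  99 118 131 138]
209 [ 86  87  84  82  81  83  83  85  86  85  81  82  97 121 137 145]
210 [ 90  90  83  76  73  75  75  76  73  75  75  78  95 118 143 153]
211 [ 92  88  85  80  76  72  70  71  72  74  76  81  95 128 159 167]
```

View pics/nd2.png

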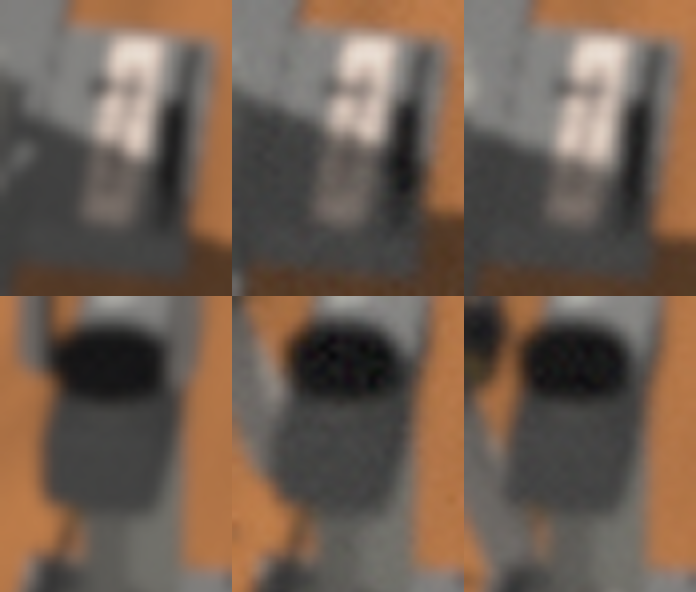

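play_rows(
  deltas=[
    [0,-13.3,-10.9,0,0,0,1],
    [10,-13.3,-10.9,0,0,0,1],
    [38.7,-13.3,-10.9,0,0,0,1],
    [38.7,-10,-9.6,0,0,0,1],
    [38.7,-8.6,-9,0,0,0,1],
    [38.7,-8.6,-9,0,0,0,1],
  ],
)

```text
time_s: 41.25
tcp_pos: [592.4, -146.6, 67.0]
tool_rot: [0.141, 0.723, -0.664, -0.129]
force: [0.1, -0.6, 0.8]
grip_width: 0.2
```

```bash
python3 st.py
```

```text
tester [ 39.79 -83.72  67.05] z axis tester [-0.375 -0.001 -0.927] F [ 0.07 -0.62  0.85] 41.25
```

play_rows(
  deltas=[
    [0,0.9,0.4,0,0,0,1],
    [0,1.4,0.6,0,0,0,1],
    [0,1.4,0.6,0,0,0,1],
  ],
)

```text
time_s: 41.62
tcp_pos: [591.6, -146.6, 67.2]
tool_rot: [0.141, 0.724, -0.663, -0.129]
force: [-0.3, 0.6, -0.0]
grip_width: 0.6
```

```bash
python3 st.py
```

```text
tester [ 38.92 -83.66  67.19] z axis tester [-0.374 -0.002 -0.927] F [-0.26  0.62 -0.01] 41.625
```

play_rows(
  deltas=[
    [0,0.9,0.4,0,0,0,1],
    [0,1.6,0.7,0,0,0,1],
    [0,1.6,0.7,0,0,0,1],
  ],
)

```text
time_s: 42.0
tcp_pos: [591.0, -146.8, 67.3]
tool_rot: [0.139, 0.724, -0.664, -0.128]
force: [5.8, 1.9, 0.4]
grip_width: 0.4
```

play_rows(
  deltas=[
    [0,0.9,0.4,0,0,0,1],
    [0,1.6,0.7,0,0,0,1],
    [0,1.6,0.7,0,0,0,1],
  ],
)

```text
time_s: 42.38
tcp_pos: [590.9, -146.8, 67.4]
tool_rot: [0.138, 0.724, -0.664, -0.126]
force: [7.6, 2.7, -1.5]
grip_width: 0.3
```

```bash
python3 st.py
```

```text
tester [ 38.24 -83.81  67.35] z axis tester [-0.368 -0.002 -0.93 ] F [ 7.56  2.69 -1.46] 42.375
```

play_rows(
  deltas=[
    [0,-7,-2.8,0,0,0,1],
    [0,-4.4,-9.1,0,0,0,1],
    [0,-3.2,-8.6,0,0,0,1],
    [0,-2.1,-8.2,0,0,0,1],
    [0,-1.2,-7.8,0,0,0,1],
    [0,-1.2,-7.8,0,0,0,1],
  ],
)

```text
time_s: 43.12
tcp_pos: [593.1, -147.1, 74.3]
tool_rot: [0.14, 0.724, -0.664, -0.128]
force: [4.3, -0.1, 0.2]
grip_width: 0.4
```

```bash
python3 st.py
```

```text
tester [ 40.46 -84.29  74.29] z axis tester [-0.372 -0.003 -0.928] F [ 4.28 -0.13  0.15] 43.125
```

```bash
python3 - <<'E'
import numpy as np,cv2
from ov import *
p=(546,-66.4,.081)
# needle column: just left of scale strip (needle stub over grey shelf), track dark minimum along scale direction
for y in(45,34,0,-20): print(y,proj(S,W(p,[(-70,y,26),(-80,y,26)])).round(1).tolist())
fr=[('sm5',None),('m6',238.2),('m7',238.2),('m8',225.9),('m9',220.3),('m10',215.7),('m11',212.8),('m12',210.0),('m14',205.3),('m15',203.2)]
ys=np.arange(55,-45,-.5)
for t,z in fr:
    a=np.load(t+'.npy').mean(2).astype(np.float32); out=[]
    prof=0
    for x in(-84,-82,-80,-78):
        uv=proj(S,W(p,[(x,y,26) for y in ys])).astype(np.float32); uv[:,1]+=1.9
        prof=prof+cv2.remap(a,uv[:,0].reshape(-1,1),uv[:,1].reshape(-1,1),cv2.INTER_CUBIC).ravel()/4
    print(t,z,prof[::6].round().astype(int))
E
```

```text
45 [[272.0, 224.8], [275.0, 225.1]]
34 [[272.4, 222.8], [275.3, 223.1]]
0 [[273.5, 216.9], [276.4, 217.2]]
-20 [[274.2, 213.5], [277.1, 213.7]]
sm5 None [208 213 211 205 191 176 159 145 129 122 126 139 151 165 173 180 183 184
 183 181 179 178 178 179 181 183 183 180 175 172 172 176 180 186]
m6 238.2 [104 106 105 102  97  93  88  84  79  77  77  86 100 124 144 166 177 186
 187 187 185 184 183 184 186 188 188 185 181 178 178 181 186 191]
m7 238.2 [106 108 107 104  98  92  87  84  80  76  75  79  88 105 121 144 160 176
 183 186 186 185 183 185 188 190 191 188 183 179 179 183 187 194]
m8 225.9 [106 107 106 103  98  95  93  93  94  94  91  86  81  84  93 115 135 159
 173 183 184 185 185 187 188 190 190 187 182 180 180 183 188 194]
m9 220.3 [106 108 107 104  99  95  93  93  94  94  93  91  89  88  88  92  96 109
 124 144 160 175 180 186 188 191 190 187 183 180 179 183 188 194]
m10 215.7 [106 108 107 104  99  95  93  94  95  95  93  91  90  95 105 121 135 147
 150 147 140 143 152 167 179 187 189 188 183 180 180 184 188 194]
m11 212.8 [106 108 107 103  99  96  94  94  94  94  93  92  90  96 106 125 142 160
 170 172 164 150 138 137 147 161 174 180 180 179 179 183 188 194]
m12 210.0 [106 108 107 104  99  96  94  94  94  94  93  91  90  96 105 124 141 162
 174 181 180 171 159 142 129 127 136 148 159 170 175 183 188 194]
m14 205.3 [106 108 107 104  99  96  94  94  95  95  93  91  90  96 106 125 142 163
 175 184 185 186 185 183 181 172 162 149 141 143 154 170 182 193]
m15 203.2 [106 108 107 104  99  95  94  94  95  95  93  92  91  97 106 125 142 163
 175 184 185 186 186 187 187 185 180 169 158 152 154 164 177 189]
```

play_rows(
  deltas=[
    [0,-13.9,-5.6,0,0,0,1],
    [0,4.9,-52,0,0,0,1],
    [0,27,-107,11,0,0,1],
    [0,42.3,-144.7,22,0,0,-0.6],
    [0,42.3,-144.7,22,0,0,-0.6],
    [0,42.3,-144.7,22,0,0,-0.6],
  ],
)

```text
time_s: 43.98
tcp_pos: [605.2, -145.3, 222.6]
tool_rot: [0.001, 0.737, -0.676, -0.002]
force: [-0.8, -0.1, 0.5]
grip_width: 27.3
```

```bash
python3 st.py; python3 -c "
from h import *
o=r.get_obs();q=o['tool_rot'];print(o['tcp_pos'],q,np.degrees(2*np.arctan2(q[2],q[1])),o['grip_width'])"
```

```text
tester [ 52.62 -83.45 222.6 ] z axis tester [-0.004  0.001 -1.   ] F [-0.81 -0.07  0.48] 43.975
[ 605.19486954 -145.31680913  222.59536917] [ 0.0010898   0.73679333 -0.67611452 -0.00188617] -85.08176741537315 27.323417708607632
```

```bash
echo '[605.5,-145.3,222.8,-85.1]'>cmd.json; python3 mv.py t 546 -66.4 235 -85.1; python3 mv.py t 546 -66.4 192 -85.1
```

```text
[np.float64(-83.7), np.float64(52.5), np.float64(-12.2), -0.0]
[np.float64(-83.7), np.float64(52.5), np.float64(30.8), -0.0]
```

play_rows(
  deltas=[
    [-30,19,-12,0,0,0,-0.6],
    [-83.7,52.5,-12.2,0,0,0,-0.6],
    [-83.7,52.5,-12.2,0,0,0,-0.6],
    [-83.7,52.5,10,0,0,0,-0.6],
    [-83.7,52.5,30.8,0,0,0,-0.6],
    [-83.7,52.5,30.8,0,0,0,0.2],
    [-83.7,52.5,30.8,0,0,0,0.2],
    [-83.7,52.5,30.8,0,0,0,0.2],
    [-83.7,52.5,30.8,0,0,0,0.2],
  ],
  newtons=40,
)

```text
time_s: 45.1
tcp_pos: [548.3, -67.4, 193.6]
tool_rot: [-0.0, 0.737, -0.676, 0.001]
force: [1.2, -2.8, -1.7]
grip_width: 48.9
```

```bash
python3 mv.py d -83.7 52.5 30.8 0; python3 st.py
```

```text
cmd [546.04 -66.39 192.   -85.1 ]
tester [  2.19  -1.15 193.64] z axis tester [ 0.002 -0.001 -1.   ] F [ 1.22 -2.75 -1.74] 45.1
```

play_rows(
  deltas=[
    [0,0,-4,0,0,0,0.2],
    [0,0,-8,0,0,0,0.2],
    [0,0,-12,0,0,0,0.2],
    [0,0,-13.5,0,0,0,0.2],
    [0,0,-13.5,0,0,0,0.2],
  ],
)

```text
time_s: 45.72
tcp_pos: [548.2, -67.4, 206.7]
tool_rot: [-0.0, 0.737, -0.676, 0.001]
force: [4.7, -2.7, -5.3]
grip_width: 48.7
```

```bash
python3 mv.py d 0 0 -13.5 0; python3 st.py
```

```text
cmd [546.04 -66.39 205.5  -85.1 ]
tester [  2.13  -1.14 206.67] z axis tester [ 0.002 -0.001 -1.   ] F [ 4.74 -2.67 -5.35] 45.725
```

play_rows(
  deltas=[
    [0,0,0,0,0,0,-0.3],
    [0,0,0,0,0,0,-0.3],
    [0,0,-32,0,0,0,-0.3],
    [0,0,-32,0,0,0,1],
    [0,0,-32,0,0,0,1],
    [0,0,-32,0,0,0,1],
    [0,0,-32,0,0,0,1],
    [0,0,-32,0,0,0,1],
    [0,0,-20,0,0,0,1],
    [0,0,-14,0,0,0,1],
  ],
)

```text
time_s: 46.98
tcp_pos: [546.7, -66.6, 219.0]
tool_rot: [0.0, 0.737, -0.676, -0.001]
force: [-0.3, -0.3, -0.3]
grip_width: 0.3
```

```bash
python3 mv.py d 0 0 -14 0; python3 st.py
```

```text
cmd [546.04 -66.39 219.5  -85.1 ]
tester [  0.67  -0.22 219.03] z axis tester [-0.002  0.001 -1.   ] F [-0.32 -0.28 -0.33] 46.975
```

play_rows(
  deltas=[
    [0,0,2,0,0,0,1],
    [0,0,4,0,0,0,1],
    [0,0,6,0,0,0,1],
    [0,0,7.3,0,0,0,1],
    [0,0,7.3,0,0,0,1],
  ],
)

```text
time_s: 47.6
tcp_pos: [546.8, -66.6, 215.6]
tool_rot: [0.0, 0.737, -0.676, -0.0]
force: [-5.8, 1.8, 9.8]
grip_width: 0.3
```

```bash
python3 mv.py d 0 0 7.3 0; python3 st.py
```

```text
cmd [546.04 -66.39 212.2  -85.1 ]
tester [  0.8   -0.25 215.59] z axis tester [-0.001 -0.    -1.   ] F [-5.8   1.75  9.79] 47.6
```

play_rows(
  deltas=[
    [0,0,0.8,0,0,0,1],
    [0,0,1.6,0,0,0,1],
    [0,0,1.6,0,0,0,1],
  ],
)

```text
time_s: 47.98
tcp_pos: [546.8, -66.6, 214.2]
tool_rot: [0.0, 0.737, -0.676, -0.0]
force: [-6.8, 1.4, 11.6]
grip_width: 0.6
```

```bash
python3 mv.py d 0 0 1.6 0; python3 st.py; python3 avg.py m18 6; python3 cmpr.py m10 m11 m18; python3 - <<'E'
import numpy as np
for t in('m10','m18','m11'):
    a=np.load(''+t+'.npy'); print(t); 
    for v in range(190,196): print(v,a[v,243:252,0].round().astype(int))
E
```

```text
cmd [546.04 -66.39 210.6  -85.1 ]
tester [  0.79  -0.24 214.24] z axis tester [-0.001 -0.    -1.   ] F [-6.81  1.41 11.57] 47.975
[546.80944941 -66.57640034 214.24485683] [-6.8064938   1.40700402 11.56864657] 47.975
m10
190 [185 173 147 114  87  72  70  69  68]
191 [187 181 167 141 107  82  78  78  76]
192 [186 187 179 156 122  98  96  93  87]
193 [187 187 180 157 125 119 122 110  96]
194 [187 186 174 146 124 137 142 124 101]
195 [184 179 164 134 122 144 150 128 104]
m18
190 [184 174 146 114  87  73  70  69  70]
191 [187 181 168 140 108  85  76  78  75]
192 [186 184 178 157 124 100  97  93  87]
193 [188 185 180 160 130 118 119 110  96]
194 [187 186 176 153 127 132 137 121 101]
195 [184 179 168 141 123 139 146 126 102]
m11
190 [185 174 148 113  87  73  70  69  69]
191 [186 182 168 141 108  83  78  78  75]
192 [187 186 179 157 122  93  90  91  86]
193 [187 188 181 160 122 106 112 108  97]
194 [187 187 178 154 124 124 133 121 102]
195 [184 180 169 140 122 136 146 127 104]
```

play_rows(
  deltas=[
    [0,0,0.35,0,0,0,1],
    [0,0,0.35,0,0,0,1],
  ],
)

```text
time_s: 48.52
tcp_pos: [546.9, -66.6, 214.0]
tool_rot: [0.0, 0.737, -0.676, -0.0]
force: [-6.2, 1.7, 11.1]
grip_width: 0.7
```

```bash
python3 mv.py d 0 0 0.35 0; python3 st.py; python3 mv.py t 430 200 240 -85.1
```

```text
cmd [546.04 -66.39 210.25 -85.1 ]
tester [  0.83  -0.26 214.02] z axis tester [-0. -0. -1.] F [-6.22  1.69 11.13] 48.525
[np.float64(-275.3), np.float64(92.9), np.float64(-29.8), -0.0]
```

play_rows(
  deltas=[
    [0,0,-30,0,0,0,1],
    [-275,93,-30,0,0,0,1],
    [-275,93,-30,0,0,0,-0.2],
    [-275,93,-30,0,0,0,-0.2],
    [-275,93,-30,0,0,0,-0.2],
    [-275,93,-30,0,0,0,-0.2],
    [-275,93,-30,0,0,0,-0.2],
  ],
)

```text
time_s: 49.4
tcp_pos: [430.1, 201.4, 241.6]
tool_rot: [-0.001, 0.739, -0.674, 0.0]
force: [0.3, 0.6, 0.1]
grip_width: 46.8
```

```bash
python3 mv.py d -275 93 -30 0; cat > tv.py <<'E'
import sys
from h import *
tag=sys.argv[1]; n=int(sys.argv[2])
a=np.mean([np.asarray(r.get_image('top')['color']).astype(float) for _ in range(n)],0); np.save(tag+'.npy',a)
x0,y0,x1,y1=276,208,332,242; c=cv2.resize(a[y0:y1,x0:x1],None,fx=14,fy=14,interpolation=cv2.INTER_CUBIC).clip(0,255).astype(np.uint8)
for u in range(x0,x1,5): cv2.putText(c,str(u),(int((u-x0+.5)*14),10),0,.35,(255,0,0))
for v in range(y0,y1,5): cv2.putText(c,str(v),(0,int((v-y0+.5)*14)),0,.35,(255,0,0))
cv2.imwrite(f'pics/{tag}.png',cv2.cvtColor(c,cv2.COLOR_RGB2BGR)); print(r.get_obs()['time_s'])
E
python3 tv.py tt1 6; python3 -c "
import cv2,numpy as np
for n in('t0','t5'): np.save(n+'.npy',cv2.cvtColor(cv2.imread('pics/%s.png'%n),cv2.COLOR_BGR2RGB).astype(float))"
```

```text
cmd [429.89 199.66 240.25 -85.1 ]
49.7
```

View pics/tt1.png

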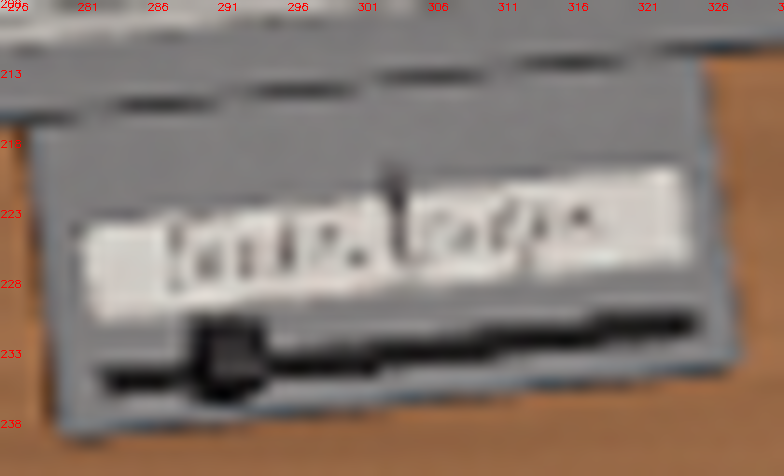

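```bash
cat > nd.py <<'E'
from ov import *
import sys
p=(546,-66.4,.081)
ys=np.arange(60,-60,-.25)
def prof(a,x,z):
    a=a.mean(2).astype(np.float32); uv=proj(T,W(p,[(x,y,z) for y in ys])).astype(np.float32)
    return cv2.remap(a,uv[:,0].reshape(-1,1),uv[:,1].reshape(-1,1),cv2.INTER_CUBIC).ravel()
def needle(a):
    out=[]
    for x in(-66,-68,-70,-72):
        q=prof(a,x,26); b=np.median(q); d=(b-q).clip(8,None)-8; i=d.argmax(); s=slice(max(0,i-16),i+17); out.append((d[s]*ys[s]).sum()/d[s].sum())
    return np.round(out,2)
def edges(a):
    # shelf +y and -y edges at x=-115..: gradient of blueish/wood
    o=[]
    for x in(-60,-100,-118):
        yy=np.arange(95,-95,-.25); uv=proj(T,W(p,[(x,y,20) for y in yy])).astype(np.float32)
        g=a.astype(np.float32); q=cv2.remap(g[...,0]-g[...,2],uv[:,0].reshape(-1,1),uv[:,1].reshape(-1,1),cv2.INTER_LINEAR).ravel()
        m=q>30; m2=np.where(~m)[0]; o.append((yy[m2[0]],yy[m2[-1]]))
    return o
if __name__=='__main__':
    for t in sys.argv[1:]:
        a=np.load(t+'.npy'); print(t,needle(a),edges(a))
        # rider block top
        q=sum(prof(a,x,63.5) for x in(-112,-110,-108))/3; d=(60-q).clip(0,None); print(' rider',(d*ys).sum()/d.sum(), ys[d>20].min() if (d>20).any() else None, ys[d>20].max() if (d>20).any() else None)
E
python3 nd.py t0 t5 tt1
```

```text
t0 [  nan   nan 43.19 43.18] [(np.float64(72.25), np.float64(-76.75)), (np.float64(72.25), np.float64(-76.25)), (np.float64(72.75), np.float64(-76.0))]
 rider 38.145608047068514 30.75 44.5
t5 [  nan   nan 31.89 32.55] [(np.float64(72.25), np.float64(-76.5)), (np.float64(72.0), np.float64(-76.25)), (np.float64(72.75), np.float64(-76.0))]
 rider 38.3028805450619 31.0 44.25
tt1 [  nan   nan -4.75 -5.69] [(np.float64(72.25), np.float64(-76.5)), (np.float64(72.0), np.float64(-76.25)), (np.float64(72.75), np.float64(-76.0))]
 rider 38.257039112943524 30.75 44.25nd.py:11: RuntimeWarning: invalid value encountered in scalar divide
  q=prof(a,x,26); b=np.median(q); d=(b-q).clip(8,None)-8; i=d.argmax(); s=slice(max(0,i-16),i+17); out.append((d[s]*ys[s]).sum()/d[s].sum())
```

```bash
python3 - <<'E'
from nd import *
t0,t5,tt=[np.load(t+'.npy') for t in('t0','t5','tt1')]
def cen(d,x,z=26):
    q=prof(d,x,z); i=q.argmax(); s=slice(max(0,i-20),i+21); w=(q[s]-0.15*q[i]).clip(0,None); return (w*ys[s]).sum()/w.sum(),q[i]
for x in range(-64,-94,-3):
    print(x,'45:',np.round(cen(tt-t0,x),1),'new:',np.round(cen(t0-tt,x),1),'new vs t5',np.round(cen(t5-tt,x),1),'wt',np.round(cen(tt-t5,x),1))
E
```

```text
-64 45: [47.5  6.3] new: [41.5  0.7] new vs t5 [-58.8   4.2] wt [-7.1  1.8]
-67 45: [-5.3  6.2] new: [42.7  5.1] new vs t5 [-23.8   5.1] wt [-56.7   1.5]
-70 45: [43.2 23.2] new: [-5.1  7.5] new vs t5 [-5.7 11.9] wt [31.9  8.2]
-73 45: [43.2 48.5] new: [-5.8 28.6] new vs t5 [-5.7 33.1] wt [32.2 32.6]
-76 45: [43.6 80.7] new: [-5.3 37.2] new vs t5 [-5.1 42.1] wt [31.6 40.2]
-79 45: [43.2 69.1] new: [ -5.4 124.5] new vs t5 [ -5.4 129.5] wt [ 31.7 104. ]
-82 45: [40.  26.9] new: [-5.4 88.3] new vs t5 [-5.4 92.8] wt [31.7 59. ]
-85 45: [43.6 16.5] new: [-5.4 57.2] new vs t5 [-5.4 60.1] wt [30.4 38.1]
-88 45: [43.6 50.1] new: [-5.1 56.6] new vs t5 [-5.1 62.3] wt [30.6 57.6]
-91 45: [43. 27.] new: [-5.1 63.7] new vs t5 [-5.1 67.1] wt [30.8 83.2]
```

```bash
python3 mv.py t 431.7 -36.5 90 -85.36; python3 mv.py t 431.7 -36.5 40 -85.36
```

```text
[np.float64(235.5), np.float64(18.4), np.float64(150.2), 0.3]
[np.float64(235.5), np.float64(18.4), np.float64(200.2), 0.3]
```

play_rows(
  deltas=[
    [60,5,30,0,0,0.3,-0.2],
    [120,10,70,0,0,0.3,-0.2],
    [180,14,110,0,0,0.3,-0.2],
    [235.5,18.4,140,0,0,0.3,-0.2],
    [235.5,18.4,150,0,0,0.3,-0.2],
    [235.5,18.4,150,0,0,0.3,-0.2],
    [235.5,18.4,180,0,0,0.3,-0.2],
    [235.5,18.4,200,0,0,0.3,-0.2],
    [235.5,18.4,200,0,0,0.3,-0.2],
  ],
  newtons=8,
)

```text
time_s: 51.02
tcp_pos: [432.3, -35.8, 40.9]
tool_rot: [0.0, 0.736, -0.678, -0.001]
force: [0.1, -0.1, 0.4]
grip_width: 56.7
```

```bash
python3 mv.py d 235.5 18.4 200.2 0.3; python3 st.py
```

```text
cmd [431.68 -36.55  40.05 -85.4 ]
tester [-110.82   39.65   40.94] z axis tester [-0.002  0.001 -1.   ] F [ 0.1  -0.05  0.35] 51.025
```

play_rows(
  deltas=[
    [0,0,0,0,0,0,0.9],
    [0,0,0,0,0,0,0.9],
    [0,0,0,0,0,0,0.9],
    [0,0,0,0,0,0,0.9],
  ],
  newtons=8,
)

```text
time_s: 51.52
tcp_pos: [433.3, -37.1, 41.6]
tool_rot: [-0.0, 0.735, -0.678, 0.0]
force: [0.3, 0.8, 0.3]
grip_width: 19.9
```

```bash
python3 st.py; python3 mv.py t 435.3 -80.7 40.0 -85.36
```

```text
tester [-109.97   38.37   41.64] z axis tester [ 0.001 -0.    -1.   ] F [0.29 0.77 0.32] 51.525
[np.float64(44.3), np.float64(-0.1), np.float64(0.1), -0.0]
```

play_rows(
  deltas=[
    [0,0,0,0,0,0,0.9],
    [0,0,0,0,0,0,0.9],
  ],
  newtons=8,
)

```text
time_s: 51.78
tcp_pos: [433.2, -37.2, 41.5]
tool_rot: [0.0, 0.735, -0.678, 0.0]
force: [-0.2, -0.7, 2.5]
grip_width: 13.8
```

```bash
python3 st.py; python3 -c "
from h import *
print(r.get_obs()['grip_width'])"
```

```text
tester [-110.08   38.25   41.48] z axis tester [ 0. -0. -1.] F [-0.22 -0.74  2.54] 51.775
13.808396356376377
```

play_rows(
  deltas=[
    [6,0,0,0,0,0,0.9],
    [16,0,0,0,0,0,0.9],
    [26,0,0,0,0,0,0.9],
    [35,0,0,0,0,0,0.9],
    [41,0,0,0,0,0,0.9],
    [43.5,0,0,0,0,0,0.9],
    [43.5,0,0,0,0,0,0.9],
    [43.5,0,0,0,0,0,0.9],
  ],
)

```text
time_s: 52.78
tcp_pos: [436.8, -81.3, 41.4]
tool_rot: [0.0, 0.735, -0.678, 0.001]
force: [-0.5, -1.6, 5.3]
grip_width: 13.9
```

```bash
python3 mv.py d 43.5 0 0 0; python3 st.py
```

```text
cmd [435.16 -79.91  40.05 -85.4 ]
tester [-110.09   -6.01   41.45] z axis tester [ 0.    -0.001 -1.   ] F [-0.51 -1.56  5.35] 52.775
```

play_rows(
  deltas=[
    [-0.7,0,0,0,0,0,0.9],
    [-0.7,0,0,0,0,0,0.9],
  ],
)

```text
time_s: 53.02
tcp_pos: [436.7, -80.2, 41.5]
tool_rot: [0.0, 0.735, -0.678, 0.0]
force: [-1.6, -1.6, 4.2]
grip_width: 13.9
```

```bash
python3 mv.py d -0.7 0 0 0; python3 st.py; python3 mv.py t 430 150 200 -85.4
```

```text
cmd [435.11 -79.21  40.05 -85.4 ]
tester [-110.09   -4.86   41.45] z axis tester [ 0.    -0.001 -1.   ] F [-1.56 -1.58  4.21] 53.025
[np.float64(-228.9), np.float64(-13.3), np.float64(-160.0), -0.0]
```

play_rows(
  deltas=[
    [0,0,0,0,0,0,0.4],
    [0,0,0,0,0,0,0.4],
    [0,0,-50,0,0,0,0.4],
    [0,0,-100,0,0,0,0.4],
    [-60,0,-160,0,0,0,0.4],
    [-120,0,-160,0,0,0,0.4],
    [-180,0,-160,0,0,0,0.4],
    [-230,0,-160,0,0,0,0.4],
    [-230,0,-160,0,0,0,0.4],
  ],
)

```text
time_s: 54.15
tcp_pos: [416.4, 153.5, 200.9]
tool_rot: [-0.0, 0.738, -0.675, -0.001]
force: [0.9, -0.1, -0.2]
grip_width: 28.2
```

```bash
python3 mv.py d -230 0 -160 0; python3 tv.py tt2 8; python3 nd.py tt2; python3 - <<'E'
from nd import *
t5,a,b=[np.load(t+'.npy') for t in('t5','tt1','tt2')]
def cen(d,x,z=26):
    q=prof(d,x,z); i=q.argmax(); s=slice(max(0,i-20),i+21); w=(q[s]-0.15*q[i]).clip(0,None); return (w*ys[s]).sum()/w.sum(),q[i]
for x in range(-70,-106,-3): print(x,'needle',np.round(cen(t5-b,x),1),'rider blade new',np.round(cen(a-b,x),1),'old',np.round(cen(b-a,x),1))
E
```

```text
cmd [416.66 150.05 200.05 -85.4 ]
54.55
tt2 [  nan   nan -4.95 -5.74] [(np.float64(72.5), np.float64(-76.5)), (np.float64(72.25), np.float64(-76.25)), (np.float64(72.75), np.float64(-76.0))]
 rider -2.192144972646097 -10.5 3.5
-70 needle [-5.6 14.5] rider blade new [0.6 3.5] old [ nan -0.4]
-73 needle [-5.7 35. ] rider blade new [21.1  3.9] old [ nan -0.2]
-76 needle [-5.1 43.2] rider blade new [-23.    3.5] old [-27.9   0. ]
-79 needle [ -5.4 132.6] rider blade new [48.4  3.9] old [ nan -1.2]
-82 needle [-5.5 95.4] rider blade new [1.8 3.2] old [nan -1.]
-85 needle [-5.5 62.1] rider blade new [9.5 3.2] old [ nan -1.4]
-88 needle [-5.1 63.2] rider blade new [-34.5   3.1] old [nan -1.]
-91 needle [-5.1 68.3] rider blade new [-34.1   3.3] old [ nan -1.2]
-94 needle [-5.4 33.8] rider blade new [41.6  5.5] old [ nan -0.9]
-97 needle [34.5 10.8] rider blade new [31.6  9.3] old [-7.8 15.6]
-100 needle [-3.  50.4] rider blade new [-3.  47.2] old [38.3 52.3]
-103 needle [ -2.9 101.5] rider blade new [-2.9 99.6] old [ 37.8 102.3]nd.py:11: RuntimeWarning: invalid value encountered in scalar divide
  q=prof(a,x,26); b=np.median(q); d=(b-q).clip(8,None)-8; i=d.argmax(); s=slice(max(0,i-16),i+17); out.append((d[s]*ys[s]).sum()/d[s].sum())
<stdin>:4: RuntimeWarning: invalid value encountered in scalar divide
```

View pics/tt2.png

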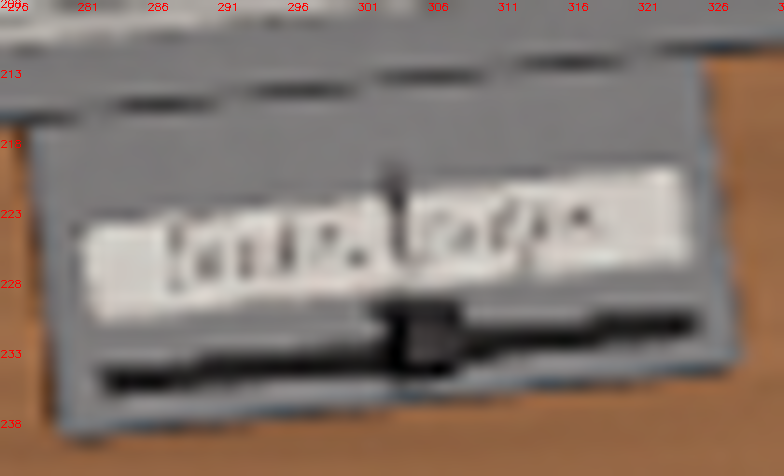

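```bash
python3 - <<'E'
from nd import *
def inv(P): c,s=np.cos(p[2]),np.sin(p[2]); d=P[:2]-np.array(p[:2]); return np.round((c*d[0]+s*d[1],-s*d[0]+c*d[1]),1)
for uv in[(292.4,232.1),(306.6,231.1)]: print(inv(atz(T,uv,63.5)),inv(atz(T,uv,26)))
for t in('tt1','tt2'):
    a=np.load(t+'.npy'); print(t)
    for v in range(226,238):
        u0=286 if t=='tt1' else 299
        print(v,a[v,u0:u0+14].mean(1).round().astype(int))
for Y,nm in((38.25,'tt1'),(-4.9,'tt2')):
    print(nm,'proj top corners',proj(T,W(p,[(x,y,63.5) for x in(-118,-104) for y in(Y+7,Y-7)])).round(1).tolist(),'bottom',proj(T,W(p,[(x,y,22) for x in(-118,-104) for y in(Y+7,Y-7)])).round(1).tolist(),'tip',proj(T,W(p,[(-95,Y,26)])).round(1).tolist())
E
```

```text
[-109.7   35.7] [-106.4   32.7]
[-111.1   -6.1] [-107.8  -10.4]
tt1
226 [204 206 178 197 143 155 198 144 185 183 109 186 180 192]
227 [202 203 180 198 140 155 198 140 184 179 164 195 198 201]
228 [204 206 164 193 200 203 209 203 205 203 202 205 202 204]
229 [203 208 204 208 206 201 190 165 153 151 150 156 139 136]
230 [173 163 160 123  98 104  89  99 104 124 129 128 126 124]
231 [130 130 132  88  35  36  37  45  52 117 130 129 131 131]
232 [127 129 132  80  24  44  48  45  32 119 136 120 115  99]
233 [133 134 122  67  15  49  55  55  45  52  57  50  47  42]
234 [54 55 50 26  9 53 61 64 61 35 24 20 29 27]
235 [ 23  24  47  46  19  17  20  15  33 112 130 129 130 130]
236 [129 128 129  92  45  20  22  61 118 134 133 131 130 126]
237 [134 132 130 124 124 120 114 100  95  87  80  77  74  81]
tt2
226 [190 182 122 181 203 138 154 169 193 198 200 204 198 202]
227 [198 200 195 199 205 186 172 195 203 205 207 206 188 166]
228 [202 203 184 178 163 146 159 163 160 148 140 139 132 127]
229 [135 137 132 102  77  61  68  68  68  79 115 126 124 124]
230 [122 123 126  85  38  18  36  42  37  37 116 132 131 132]
231 [129 129 132 133  78   4  49  54  48  42  61  65  65  63]
232 [99 90 92 76 35  5 52 60 54 55 36 27 26 26]
233 [41 39 39 34 15  3 55 60 48 42 35 36 66 95]
234 [ 28  34  39  36  28  12  13  16   7  53 113 127 126 130]
235 [126 126 126 129 112  80  91  96 116 121 127 124 118 114]
236 [124 123 119 117 103  86  78  79  76  82  83  83  92  96]
237 [ 78  85  82  91  93 104 107 107 106 106 106 105 107 107]
tt1 proj top corners [[289.5, 235.3], [294.2, 234.8], [288.9, 230.5], [293.7, 230.0]] bottom [[288.6, 236.5], [293.2, 236.0], [288.1, 231.9], [292.7, 231.4]] tip [[290.1, 228.5]]
tt2 proj top corners [[304.1, 233.7], [308.9, 233.2], [303.5, 229.0], [308.3, 228.5]] bottom [[302.8, 235.0], [307.4, 234.5], [302.2, 230.4], [306.8, 229.9]] tip [[304.3, 227.1]]
```

```bash
python3 - <<'E'
from nd import *
a,b,t0=[np.load(t+'.npy') for t in('tt1','tt2','t0')]
yy=np.arange(8,-18,-2)
print('y',yy)
for x in np.arange(-88,-104,-1.):
    q=np.interp(-yy,-ys,prof(a-b,x,26)); qn=np.interp(-yy,-ys,prof(np.load('t5.npy')-b,x,26)); print(x,q.round().astype(int),'|',qn.round().astype(int))
yy=np.arange(50,24,-2); print('old',yy)
for x in np.arange(-92,-104,-1.):
    print(x,np.interp(-yy,-ys,prof(b-a,x,26)).round().astype(int))
E
```

```text
y [  8   6   4   2   0  -2  -4  -6  -8 -10 -12 -14 -16]
-88.0 [3 2 2 2 3 3 1 1 3 3 3 2 2] | [ 4  4  4  4 -1  2 50 54 13  2  1  4  4]
-89.0 [3 2 2 2 3 3 1 1 3 3 3 2 2] | [ 4  4  3  4 -3  6 55 55 14  2  1  3  4]
-90.0 [3 2 1 2 2 2 1 1 2 3 3 2 3] | [ 5  3  2  3 -4  8 59 56 17  4  0  3  4]
-91.0 [3 2 1 2 2 2 1 1 2 2 2 2 3] | [ 4  3  2  3 -4 10 60 58 21  5  0  4  4]
-92.0 [3 2 1 2 2 2 1 1 2 2 2 2 3] | [ 4  3  2  3 -4 10 53 53 23  6  1  4  3]
-93.0 [3 2 2 2 2 2 1 2 2 2 2 2 3] | [ 3  4  3  3 -3 11 44 42 20  6  2  4  3]
-94.0 [2 2 2 2 2 1 1 2 3 3 2 2 3] | [ 3  4  4  3 -1  8 30 29 16  6  2  4  4]
-95.0 [ 2  2  1 -1 -1  0  1  1  2  2  2  2  3] | [ 3  4  3  1 -3  4 18 17  9  5  2  3  4]
-96.0 [ 2  2  0 -3 -6 -5 -4 -6 -5 -2  0  1  2] | [ 3  3  2 -2 -8 -2  8  1 -1 -1  0  2  4]
-97.0 [  2   2   1  -1  -5  -5  -5 -13 -15 -11  -7  -4  -2] | [  3   3   3   0  -7  -3   4  -8 -14 -10  -7  -3   1]
-98.0 [  2   1   4   7   6   8   6  -8 -14 -11  -9  -7  -6] | [  3   2   6   8   4   9  12  -6 -15 -11  -8  -5  -3]
-99.0 [ 2  0  9 19 22 24 23 10  4  5  5  1 -2] | [ 2  1 11 21 21 25 26 10  3  6  7  4  1]
-10
[... 325 characters left out ...]
  0  24  61  87 100  98  87  84  86  87  83  55]
old [50 48 46 44 42 40 38 36 34 32 30 28 26]
-92.0 [-2 -3 -3 -3 -3 -3 -2 -2 -2 -2 -3 -3 -2]
-93.0 [-2 -3 -3 -3 -4 -3 -2 -2 -2 -2 -2 -3 -2]
-94.0 [-2 -3 -3 -3 -5 -4 -3 -3 -3 -3 -3 -3 -2]
-95.0 [-2 -3 -2 -4 -7 -6 -6 -8 -9 -7 -5 -4 -3]
-96.0 [ -2  -2  -3  -4  -5  -4  -6 -11 -13 -12  -9  -7  -5]
-97.0 [-2 -3 -4 -3  0  5  2 -6 -8 -9 -9 -8 -6]
-98.0 [-2 -3 -6 -1  9 16 12  2  4  3 -2 -3 -3]
-99.0 [-2 -3 -8  2 19 30 26 15 21 16  6  3  0]
-100.0 [-3 -4 -9  5 30 48 47 36 43 36 20 15  6]
-101.0 [-3 -5 -9  7 37 62 67 59 64 55 38 33 17]
-102.0 [ -3  -5 -10  10  46  76  84  77  78  71  57  53  27]
-103.0 [ -3  -6 -10  13  55  90 100  92  90  82  72  69  35]
```

```bash
python3 - <<'E'
import numpy as np
a,b,t5=[np.load(t+'.npy').mean(2) for t in('tt1','tt2','t5')]
print('u',np.arange(299,313))
for v in range(225,233): print(v,'blade',(a-b)[v,299:313].round().astype(int),'needle',(t5-b)[v,299:313].round().astype(int))
print('old u',np.arange(285,299))
for v in range(227,234): print(v,(b-a)[v,285:299].round().astype(int))
from ov import *
p=(546,-66.4,.081)
for y in(-3,-5,-7): print(y,proj(T,W(p,[(x,y,26) for x in(-80,-92,-96,-100,-104)])).round(1).tolist(), proj(T,W(p,[(-104,y,63.5),(-118,y,63.5)])).round(1).tolist())
E
```

```text
u [299 300 301 302 303 304 305 306 307 308 309 310 311 312]
225 blade [2 3 2 2 3 1 3 3 2 2 1 2 2 3] needle [ 4  4  4  4  1 64 15  1  3  4  3  6  2  5]
226 blade [2 3 1 2 2 1 2 2 2 3 3 2 2 3] needle [ 5  4  2  2  1 63 29  3  4  3  4  3  4  4]
227 blade [3 2 2 2 1 1 2 1 1 2 2 3 3 2] needle [ 3  3  4  3  0 22 12  3  2  4  3  4  4  2]
228 blade [  2   2   2   0  -2   2 -12  -7  -2  -2   1   0   2   2] needle [  4   3   2   1  -4   9 -12  -8   0   1   4   2   2   3]
229 blade [ 2  3  1 29 50 64 59 61 61 48 11  1  3  3] needle [ 4  3  3 30 51 67 59 65 63 48 12  2  2  3]
230 blade [  2   1  -1  40  88 109  92  87  93  92  15   1   2   2] needle [  3   1  -1  41  88 111  93  89  96  95  17   1   3   3]
231 blade [  2   3   0   0  56 131  86  80  72  71  40  11  -1   1] needle [  3   3   2   0  58 130  85  82  73  70  36   7   4   3]
232 blade [ 1  0  1 -3 26 52  4 -2 -3 -7  7  5  3  0] needle [  0   6   0  -1  30  52   7  -2  -7 -10   6   3   0   1]
old u [285 286 287 288 289 290 291 292 293 294 295 296 297 298]
227 [-3 -3 -2 -2 -3 -2 -3 -2 -3 -2 -3 -3 -2 -2]
228 [-2 -2 -3 -3 -4 -2 -3 -3 -3 -2 -3 -3 -3 -2]
229 [-2 -2 -3 -3 -5 -1 -9 -9 -7 -5 -3 -3 -2 -2]
230 [-2 -2 -3 -5 18 38 29 42 26 20  1 -4 -2 -2]
231 [-2 -3 -4 -6 36 88 89 88 79 73  8 -3 -2 -3]
232 [ -3  -2  -3  -7  48 105  86  81  85  98  13  -4  -1  -2]
233 [-1 -2 -2 -5 45 64 15  7  6 14  4 -1 -2  1]
-3 [[303.0, 222.2], [303.5, 226.2], [303.7, 227.5], [303.9, 228.8], [304.0, 230.1]] [[305.3, 228.8], [305.8, 233.6]]
-5 [[303.7, 222.2], [304.2, 226.1], [304.3, 227.4], [304.5, 228.7], [304.7, 230.0]] [[305.9, 228.7], [306.5, 233.5]]
-7 [[304.4, 222.1], [304.8, 226.0], [305.0, 227.3], [305.2, 228.6], [305.3, 230.0]] [[306.6, 228.7], [307.2, 233.4]]
```

```bash
python3 mv.py t 435.8 -79.8 200 -85.4;python3 mv.py t 435.8 -79.8 42 -85.4
```

```text
[np.float64(230.6), np.float64(-0.6), np.float64(0.1), -0.0]
[np.float64(230.6), np.float64(-0.6), np.float64(158.0), -0.0]
```

play_rows(
  deltas=[
    [60,0,20,0,0,0,0.3],
    [120,0,40,0,0,0,0.3],
    [180,0,70,0,0,0,0.3],
    [230.6,-0.6,95,0,0,0,0.3],
    [230.6,-0.6,105,0,0,0,0.3],
    [230.6,-0.6,110,0,0,0,0.3],
    [230.6,-0.6,140,0,0,0,0.3],
    [230.6,-0.6,158,0,0,0,0.3],
    [230.6,-0.6,158,0,0,0,0.3],
    [230.6,-0.6,158,0,0,0,0.9],
  ],
  newtons=8,
)

```text
time_s: 56.3
tcp_pos: [438.1, -79.5, 44.3]
tool_rot: [-0.0, 0.736, -0.677, 0.001]
force: [-0.1, -0.7, 1.3]
grip_width: 26.3
```

play_rows(
  deltas=[
    [0,0,0,0,0,0,0.9],
    [0,0,0,0,0,0,0.9],
    [0,0,0,0,0,0,0.9],
  ],
)

```text
time_s: 56.68
tcp_pos: [438.2, -80.3, 44.3]
tool_rot: [-0.001, 0.735, -0.678, 0.001]
force: [-0.1, 1.5, 5.7]
grip_width: 13.5
```

```bash
python3 mv.py d 230.6 -0.6 158 0; python3 st.py; python3 -c "
from h import *
print(r.get_obs()['grip_width'])"
```

```text
cmd [435.75 -79.76  42.05 -85.4 ]
tester [-108.6    -5.13   44.3 ] z axis tester [ 0.002 -0.    -1.   ] F [-0.14  1.47  5.72] 56.675
13.500165852337807
```

play_rows(
  deltas=[
    [0.4,0,0,0,0,0,0.9],
    [0.4,0,0,0,0,0,0.9],
  ],
)

```text
time_s: 56.92
tcp_pos: [438.2, -80.9, 44.3]
tool_rot: [-0.001, 0.735, -0.678, 0.001]
force: [-0.8, 0.8, 5.6]
grip_width: 13.9
```

```bash
python3 st.py
```

```text
tester [-108.59   -5.75   44.3 ] z axis tester [ 0.002 -0.001 -1.   ] F [-0.76  0.83  5.6 ] 56.925
```

play_rows(
  deltas=[
    [0,0,0,0,0,0,0.4],
    [0,0,0,0,0,0,0.4],
    [0,0,0,0,0,0,0.4],
    [0,0,-50,0,0,0,0.4],
    [0,0,-100,0,0,0,0.4],
    [-60,0,-150,0,0,0,0.4],
    [-120,0,-150,0,0,0,0.4],
    [-180,0,-150,0,0,0,0.4],
    [-230,0,-150,0,0,0,0.4],
    [-230,0,-150,0,0,0,0.4],
  ],
)

```text
time_s: 58.18
tcp_pos: [417.4, 151.9, 193.1]
tool_rot: [-0.0, 0.738, -0.675, -0.0]
force: [0.2, -1.0, -0.4]
grip_width: 28.0
```

```bash
python3 tv.py tt3 8; python3 - <<'E'
import numpy as np
a,b,t5=[np.load(t+'.npy').mean(2) for t in('tt1','tt3','t5')]
b2=np.load('tt2.npy').mean(2)
print('u',np.arange(299,313))
for v in range(225,233): print(v,'blade',(a-b)[v,299:313].round().astype(int),'needle',(t5-b)[v,299:313].round().astype(int),'d',(b2-b)[v,299:313].round().astype(int))
E
python3 avg.py m19 4
python3 - <<'E'
from h import *
im=cv2.imread('pics/tt3.png')
T=snap('top','tF');S=snap('side','sF')
for n in('sF','tF'):
    a=cv2.imread(f'pics/{n}.png'); cv2.imwrite(f'pics/{n}b.png',cv2.resize(a,(800,600),interpolation=cv2.INTER_CUBIC))
a=np.load('m11.npy');b=np.load('m19.npy');c=np.load('m18.npy')
for v in range(190,196): print(v,a[v,245:251,0].round().astype(int),b[v,245:251,0].round().astype(int),c[v,245:251,0].round().astype(int))
E
```

```text
58.575
u [299 300 301 302 303 304 305 306 307 308 309 310 311 312]
225 blade [3 3 2 3 3 2 3 3 2 3 2 3 3 3] needle [ 5  4  5  4  1 65 15  2  3  4  4  6  3  5] d [1 0 0 0 0 1 0 0 0 0 1 1 1 0]
226 blade [3 2 1 2 2 2 1 3 2 2 3 2 3 2] needle [ 5  4  2  2  1 64 29  4  4  3  4  3  4  3] d [1 0 0 0 0 1 0 1 0 0 0 0 0 0]
227 blade [3 3 2 2 2 2 7 4 2 2 2 3 2 2] needle [ 3  3  4  3  1 23 17  6  2  4  3  4  4  2] d [0 0 1 0 0 1 5 2 0 0 0 0 0 0]
228 blade [  2   2   2   2   1  -3 -13  -7  -3  -2   0   1   1   2] needle [  4   4   3   3  -2   4 -13  -8  -1   1   4   3   2   3] d [ 0  0  0  2  3 -5 -1  0 -1  0  0  0  0  0]
229 blade [ 2  3  2 -1 32 52 51 60 61 61 12  1  2  3] needle [ 4  3  4  0 32 55 51 64 63 61 13  2  1  3] d [  0   0   1 -30 -18 -12  -8  -1   0  13   1   0  -1   0]
230 blade [  2   2   1  -1  42 104  89  87  93  94  61  12   1   2] needle [  3   1   1  -1  43 105  89  89  95  96  64  12   2   3] d [ -1   0   2 -42 -46  -5  -4   0   0   2  47  11  -1   1]
231 blade [  2   3   1  -3  50 130  92  81  72  65  52  15  -2   1] needle [  3   2   3  -3  52 129  91  83  73  64  47  12   3   3] d [ 0  0  1 -3 -5  0  6  0  0 -6 11  4 -1  0]
232 blade [ 2 -1  1  0 27 55 12  1 -5 -5  9  6  5  1] needle [ 2  6  0  3 31 54 15  1 -9 -8  8  3  3  1] d [ 2  0  0  4  1  3  8  3 -2  2  2  1  2  0]
[418.84175389 147.37714628 193.15202114] [ 0.30186825 -0.2914634  -1.09672647] 58.575
190 [148 113  87  73  70  69] [141 109  84  68  66  66] [146 114  87  73  70  69]
191 [168 141 108  83  78  78] [159 135 104  79  75  74] [168 140 108  85  76  78]
192 [179 157 122  93  90  91] [170 152 119  96  91  90] [178 157 124 100  97  93]
193 [181 160 122 106 112 108] [171 151 123 112 114 106] [180 160 130 118 119 110]
194 [178 154 124 124 133 121] [170 146 122 127 132 117] [176 153 127 132 137 121]
195 [169 140 122 136 146 127] [160 135 118 134 140 122] [168 141 123 139 146 126]
```

View pics/tt3.png

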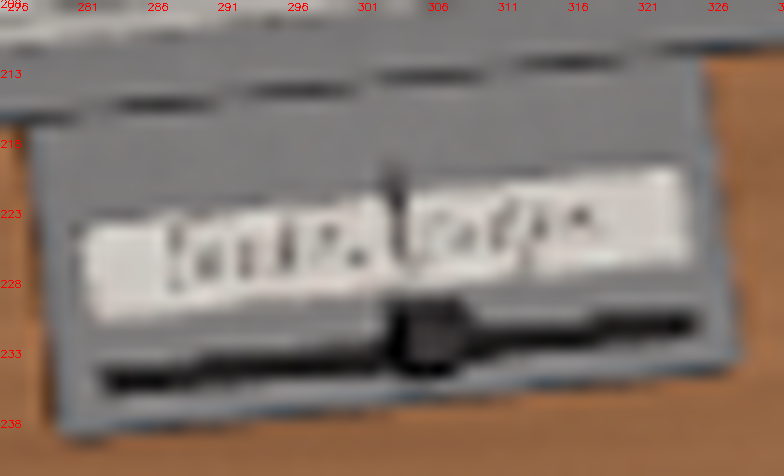

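View pics/sFb.png

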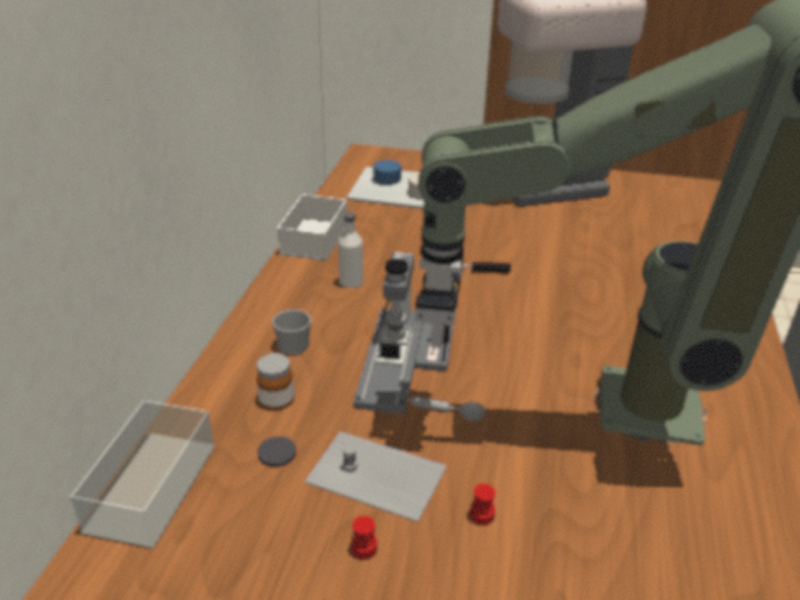

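View pics/tFb.png

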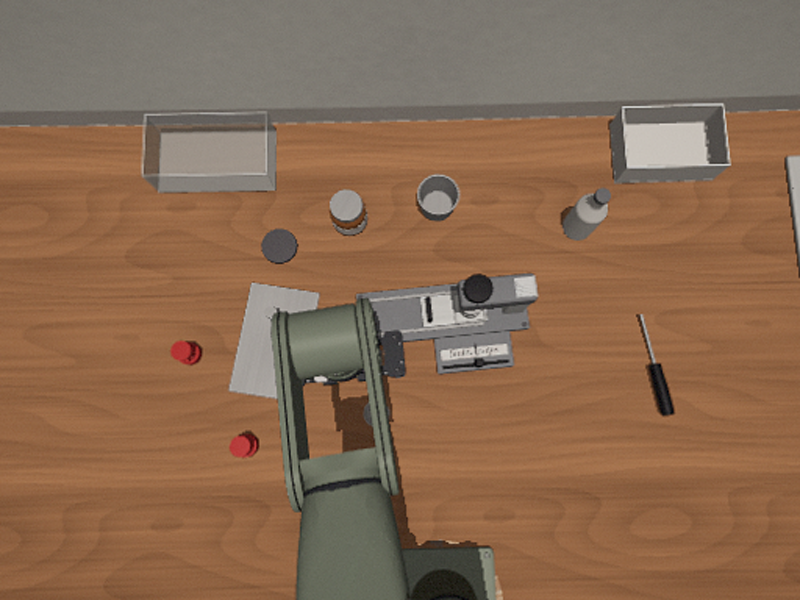

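```bash
python3 -c "
from h import *
print(r.sign_off(), r.get_obs()['time_s'])"
```

```text
the job is handed in; nothing more can be done
the job is handed in; nothing more can be done
```

I did the full spring check and handed it in after about 59 s of the 72 s allowed, but the pointer's match to the height mark could not be confirmed by eye. `sign_off` gives no verdict.

- **Spring:** I centred it with two grips at right angles, then set it cup down in the nest. Pictures taken after I let go show it standing there.
- **Carriage:** I pushed it until it stopped. The force rose to 11.5 N and it moved no further.
- **Ram:** I left it with the knob top reading 214.0 mm. The head hides the mark and the pointer from both cameras in this range.
    - **Mark:** I found its height by touching the tongue with the closed fingers, from above and from the side. The contacts agreed on about 77 mm.
    - **Pointer:** its height is worked out from the knob's height and the given dimensions. Trying to touch the pointer arm directly found nothing. The needle's start of movement put the knob-to-foot distance about 2.5 mm shorter than the given dimensions. A short fingertip reading would explain that and would hardly change the setting. I expect the pointer to be level within about 1 mm, but that is an estimate.
    - **Overshoot:** while searching for the mark I pressed the ram too far. I pulled it back up by the knob's rim and pressed it down again to the final height.
- **Rider:** I gripped it and slid it to y about -5.75 mm, against the needle at about -5.3 mm. The last top picture suggests the two tips are within about 0.5 mm, while a reading from the rider block's outline put it about 1.5 mm further off. The needle had not moved.
- **Everything else:** the other things on the counter looked untouched in the last pictures, though the arm hid part of the view.
- **Slip:** right after placing the spring, one row of a move had the wrong sign and sent the gripper towards the tester's head. I measured no contact force and the next pictures showed nothing displaced.

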